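# Drive the stuck hinge pin out of the coin case

## Robot

A 7-joint arm with a two-finger parallel gripper is mounted at the origin on the work surface. World frame = base frame: x ahead of the robot, y to its left, z up, the work surface at z = 0. Lengths are in m, angles in rad, forces in N, time in s.
With the tool pointing down it reaches from about 0.35 to 0.9 m from the base axis. Payload 19.9 kg.
Tool frame: the origin (TCP) lies midway between the tips of the shut fingers; the grasp point (between the pads) lies ctrl.tcp_to_grasp behind it (ctrl.tcp_to_grasp is the distance from the TCP to the grasp point, in m); y points along the fingers, z is the direction in which the jaws open and shut, and the axes are right-handed (so a half turn about y gives the same grasp; the last joint's range is limited). The gripper opens to 94 mm and grips with 3 to 60 N. Pads are 16 mm wide; open, the fingers measure 119 mm over their backs; the gripper's body (75 mm by 177 mm) begins 78 mm behind the grasp point.
Start: joints at [1.079, 0.417, -0.01, 1.614, 0.005, 1.111, -0.053], TCP at [0.272, -0.563, 0.205] pointing down, gripper open.
Joint ranges: [-2.81, 2.81], [-0.39, 2.02], [-1.27, 1.25], [0.06, 2.57], [-1.19, 4.33], [0.19, 2], [-2.82, 2.82]. Speed limits (rad/s): [1.89, 1.89, 2.39, 2.39, 3.01, 3.01, 3.01].

## Interface

Orientations are given as a rotation vector (axis times angle).
In Python, from plant import ctrl gives the robot as it stands. The module is installed in compiled form; this text tells all that it offers.
- The arm moves only by the tool send_rows, never from a script. Its argument "moves" is a list of rows, each an object of numbers: "dx", "dy", "dz": the shift along the tool's x, y, z in mm; "spin": the turn about the tool's y in rad; "grip": the opening, from 0 (shut) to 1 (fully open). A call has 1 to 12 rows; each row shifts and turns the commanded pose from where the row before left it, along the tool's axes as they then stand; what a row does not reach is not made up. A row lasts 1/10 s, in which the tool goes at most 50 mm and 8.59 degrees, less where a joint would pass 70% of its speed; a pose out of reach is approached as far as the arm can. A call with a gripper value outside its range is refused whole. The fingers move at their own pace and stop on an object; "grip_force" is the grip in N (left out, the last holds). Time passes only in rows, so rows that do not move let the fingers close. It gives the time, the measured TCP pose, the force and the opening at its end, in the units of the state.
- ctrl.observe(): the state, without advancing time (a new reading comes with each control period).
- ctrl.read_camera(name): name is "scene" or "side" or "wrist"; returns the picture (384x512x3 uint8, red, green, blue); there is no depth.
- ctrl.camera_model(name): a dict with "K" (3x3 intrinsics, pixels), "cam_to_world" (4x4, takes a point from camera to world coordinates). Camera axes: x right, y up, looking along -z (the intrinsics and any distortion apply to the point x, -y, -z); pixel columns grow to the right and rows downward; lengths in m; the calibration is good to about 2 mm. A picture is of the moment at which its call begins: read the wrist's pose just before it. camera_model takes no time and is no camera call; for the wrist camera it gives the pose at the moment of the call.
- ctrl.job_done(): hands the job in, once; it reports no verdict.
Trained networks look in the newest picture that a camera, given by its name, has taken for a name from the list of things; names that differ only in an ending like _2 or _b are one class to them, and where a whole thing is asked for, a point or a joint stands for the part that bears it (a point fixed in the world has none). Each returns a list of dicts, best first, with "score" (0 to 1); they miss things now and then, are a little off and sometimes report something else, mostly with a low value. They report only what shows in the picture. A call takes as long as a camera call.
- ctrl.search_frame(camera, thing): "position" ([x, y, z] in m, in world coordinates, good to about 4 mm: the middle of the surface that is visible of it).
- ctrl.mark_of(camera, thing): "position" ([x, y, z] in m, in world coordinates, good to about 4 mm: a listed point, or the origin of a listed thing).
The state is a dict: "t": time; "joints": joint angles; "dq": joint speeds; "tau": joint torques, N m; "eef_pos": TCP position; "eef_rot": TCP orientation; "ft_force": force on the tool from outside, world axes, zero at the start; "torque": the same for the moment, N m; "finger_gap": finger opening in m.
Only numpy, scipy, OpenCV 4.12 (cv2) and the standard library are available. Lean on these libraries where they do the work, as an engineer would, in place of code of your own. Each camera call takes 0.05 s, during which the arm holds its last target.

## Task

The hinge pin of the upright coin case is stuck, head underneath, and the loose knuckle on top of the hinge has slipped out of line. Take the slim steel drift punch from the resin tool stand, feel for the knuckle's hole, draw it back into line with the punch and press the pin down and out from above so that it drops into the tray under the hinge, working gently by feel (never leaning hard, 20 N at most, on the case or the pin, and never handling the pin or case with the fingers), then hang the punch back upright in a hole of its stand and leave everything else alone.

Things in the scene. Friction and masses are not known exactly. Their poses are not given: they have to be found in the camera images.
- case: Fixed wooden coin case stood on end in a cradle, 60 mm (x) x 110 mm (y), top 105 mm above the table, brass corners, hook catch on its -y face. On its +y face, 75 mm from its middle, is an upright eight-sided brass hinge barrel 20 mm across with the pin in it and a loose top knuckle on it; under it, fixed, is an open tray. Origin on the table under the case's middle, z up.
- bore_mouth (a point): Centre of the fixed barrel's top rim, 88 mm above the table (bottom 58 mm); z up along the bore, which is 8 mm wide with no lead-in. A hidden rounded spring leaf about 20 mm below the rim grips the pin and, once it is gone, rubs on the punch. Above the rim sits the loose top knuckle, so the punch cannot go straight in here.
- knuckle_level (a point): Point on the barrel's axis at the height of the top knuckle's upper face, 99 mm above the table; it does not follow the knuckle. The knuckle is a brass ring 10 mm tall, 22 mm across, bore 8.5 mm, shifted out of line by 4.5 mm in an unknown level direction. It slides only sideways, with about 6 N: a punch tip inside its bore drags it back into line over the barrel.
- tray_floor (a point): Middle of the tray's inner floor, 4 mm above the table; the tray is square, 80 mm outside, 72 mm inside, its walls 25 mm high; axes as the case. The barrel's axis is 23 mm towards the case from here.
- pin: Dark steel hinge pin, shank 7.4 mm across and 32 mm long, flat head 12 mm across and 4 mm thick at the lower end; 15 g. Origin 18 mm below its top face, half-way along; z up along it. Starts upright in the bore, top face 5 to 11 mm below the mouth. It sticks with about 7 to 14 N until its top is about 20 to 23 mm below the mouth, then falls into the tray by itself.
- drift_grip (a point): Middle of the punch's handle, where to grip: straight dark steel, 14 mm across, from 30 mm below to 26 mm above this point. Below it a collar 18 mm across, 6 mm thick, then the slim shank. 70 to 115 g. z along the punch, away from its tip. Starts hanging upright by its collar in either of the two holes of the tool stand.
- drift_tip (a point): Flat lower end of the drift punch's shank, 98 mm below the grip point; the shank is round, 6 mm in diameter and 62 mm long from the collar's underside. z is along the punch, towards the handle.
- rack: Fixed ivory-coloured resin tool stand, an open frame 60 mm (x) x 130 mm (y); its top plate is 10 mm thick with its upper face 80 mm above the table. Two round through holes 11 mm wide lie at y = -30 mm and y = +30 mm, x = 0. Its base is 8 mm thick. Origin on the table under its middle, z up.
- ruler: Bystander: polished steel ruler 160 x 24 x 4 mm lying flat, origin under its middle.
- jar: Bystander: green glass coin jar with a cork stopper, 68 mm across, 88 mm tall, origin under its middle.
- pencil_box: Bystander: closed red lacquer pencil box 192 x 52 x 35 mm, its length along its own x, origin under its middle.
- coin_stand: Bystander: small ivory resin coin stand with one copper coin, 40 x 60 mm, 46 mm tall, origin under its middle.
- loupe: Bystander: black round loupe 38 mm across, 23 mm tall, origin under its middle.
- capsules: Bystander: stack of round coin capsules 40 mm across, 29 mm tall, origin under its middle.
- driver: Bystander: small screwdriver with a bulging 28 mm pale wooden handle, hanging in the other hole of the tool stand with its handle up to 56 mm above the stand's top; origin at its tip axis, 62 mm below the stand's top.

How it is judged:
By the outcome, as a careful person would: the job done as asked, in the order asked, and still so for the second after the job is handed in, with the robot touching nothing.
It also fails if it takes over 72 s, if anything falls off the work surface, if the arm or the gripper's body presses on something with over 40 N, if the wrist force passes 120 N, or if a joint passes its speed limit or range.

## Working session

There is one attempt and no reset: what is moved stays moved. The work goes in short steps, Python scripts to look and compute and a tool call to move; the robot and the scene stay as the last step left them, time stands still between calls to the robot, and variables do not carry over. Pictures are saved under pics/ and viewed, and the job is handed in when it is done.

Besides the shell and the picture viewer there is one more tool, called after ">>>" in YAML: its name, and indented under it one key for each argument. send_rows: Moves the arm, as the interface text tells. Its arguments: {"type":"object","properties":{"moves":{"type":"array"},"grip_force":{"type":"number"}},"required":["moves"]}

```bash
ls; mkdir -p pics
python3 - <<'E'
from plant import ctrl
import cv2,numpy as np
s=ctrl.observe()
for k in s: print(k,np.round(s[k],4))
print(ctrl.tcp_to_grasp)
for n in ["scene","side","wrist"]:
    im=ctrl.read_camera(n); cv2.imwrite(f"pics/{n}0.png",im[:,:,::-1])
    m=ctrl.camera_model(n); print(n,m)
for th in ["case","drift_grip","drift_tip","rack","driver","bore_mouth","knuckle_level","tray_floor"]:
  for n in ["scene","side"]:
    print(th,n,[(np.round(d['position'],3),round(d['score'],2)) for d in ctrl.mark_of(n,th)[:3]])
print(ctrl.observe()['t'])
E
```

```text
pics
t 0.0
joints [ 1.0795  0.4179 -0.0103  1.6142  0.0047  1.1107 -0.053 ]
dq [-0.0018 -0.0001  0.0011  0.0023 -0.0008  0.0013  0.0007]
tau [-5.00000e-04 -8.51240e+01  6.38700e-01 -4.25982e+01 -4.89000e-02
  1.87000e-02  2.00000e-04]
eef_pos [ 0.2716 -0.5625  0.2048]
eef_rot [-0.4515  1.9731 -1.9709]
ft_force [0.1282 0.2083 1.0699]
torque [-0.0284 -0.0231 -0.0461]
finger_gap 0.0943
0.0188
scene {'K': array([[426.24453842,   0.        , 256.3156679 ],
       [  0.        , 426.24453842, 186.22195944],
       [  0.        ,   0.        ,   1.        ]]), 'cam_to_world': array([[ 0.77909962, -0.37204591,  0.50456478,  1.19662256],
       [ 0.62647913,  0.43256915, -0.64838864, -0.73565035],
       [ 0.02297119,  0.82125865,  0.57009346,  0.75601286],
       [ 0.        ,  0.        ,  0.        ,  1.        ]])}
side {'K': array([[411.66132043,   0.        , 258.82515692],
       [  0.        , 411.66132043, 185.28957989],
       [  0.        ,   0.        ,   1.        ]]), 'cam_to_world': array([[-0.94581195,  0.2314952 , -0.22770536,  0.36940257],
       [-0.32456825, -0.69505405,  
[... 860 characters left out ...]
), 0.45)]
rack scene [(array([0.491, 0.243, 0.   ]), 0.96)]
rack side []
driver scene [(array([ 0.541, -0.076,  0.004]), 0.51), (array([ 0.639, -0.19 , -0.004]), 0.24)]
driver side [(array([0.487, 0.215, 0.017]), 0.58), (array([0.491, 0.273, 0.115]), 0.58)]
bore_mouth scene [(array([ 0.544, -0.102,  0.088]), 0.96)]
bore_mouth side [(array([ 0.541, -0.101,  0.089]), 0.84)]
knuckle_level scene [(array([ 0.544, -0.101,  0.1  ]), 0.96), (array([ 0.545, -0.1  ,  0.088]), 0.75), (array([ 0.549, -0.174,  0.001]), 0.19)]
knuckle_level side [(array([ 0.545, -0.103,  0.102]), 0.79)]
tray_floor scene [(array([ 0.549, -0.171,  0.   ]), 0.6)]
tray_floor side [(array([ 0.54 , -0.074,  0.006]), 0.93)]
0.95
```

Run:
```python
import cv2
for n,(x0,y0,x1,y1) in [("scene",(0,0,512,384)),("side",(0,0,512,384))]:
    a=cv2.imread(f"pics/{n}0.png"); cv2.imwrite(f"pics/{n}0b.png",cv2.resize(a,(800,600),interpolation=cv2.INTER_CUBIC))
```

```text
(no output)
```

View pics/scene0b.png

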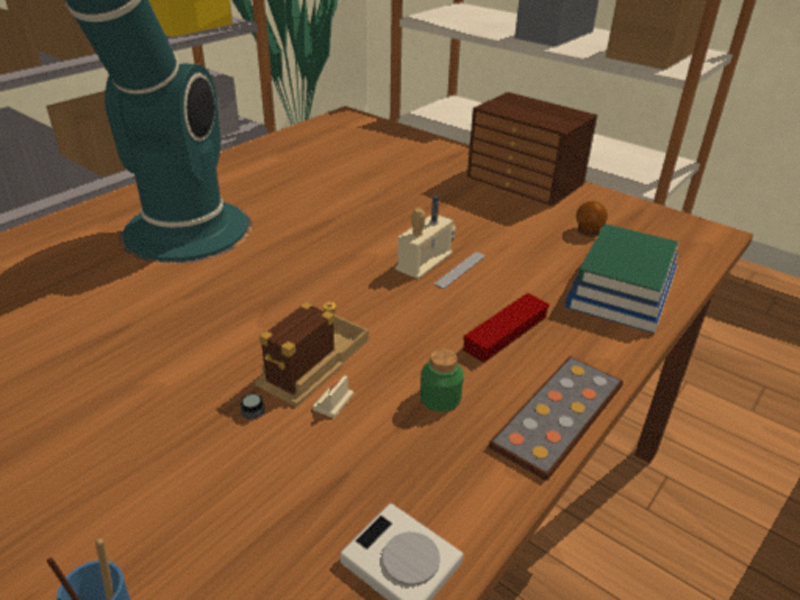

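View pics/side0b.png

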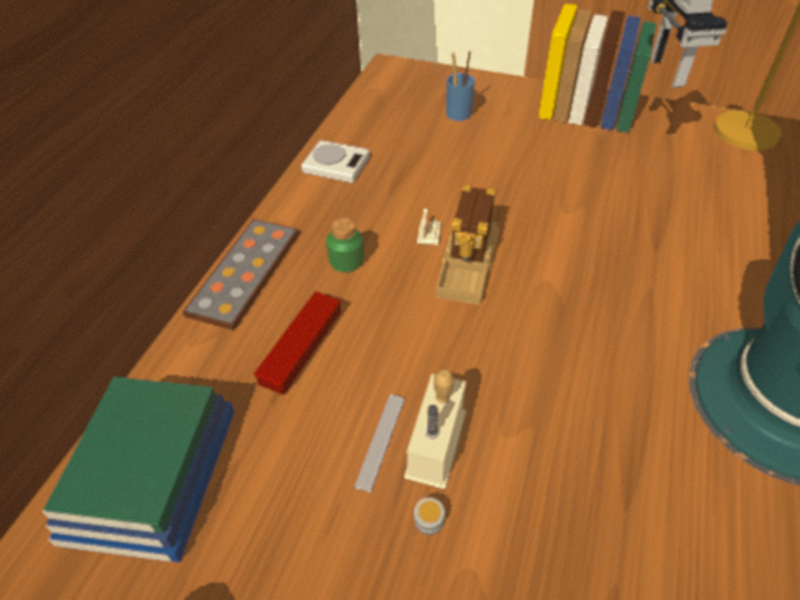

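```bash
cat > h.py <<'E'
from plant import ctrl
import numpy as np, cv2
from scipy.spatial.transform import Rotation as Ro
def st():
    s=ctrl.observe(); R=Ro.from_rotvec(s['eef_rot']).as_matrix(); return s,np.array(s['eef_pos']),R
def proj(cam,P,m=None):
    m=m or ctrl.camera_model(cam); T=np.linalg.inv(m['cam_to_world']); p=T[:3,:3]@np.array(P)+T[:3,3]
    q=m['K']@np.array([p[0],-p[1],-p[2]]); return q[:2]/q[2]
def ray(m,uv):
    d=np.linalg.inv(m['K'])@np.array([uv[0],uv[1],1]); d=np.array([d[0],-d[1],-d[2]])
    return m['cam_to_world'][:3,3], m['cam_to_world'][:3,:3]@d
def atz(m,uv,z):
    o,d=ray(m,uv); return o+d*(z-o[2])/d[2]
def go(target):
    s,p,R=st(); print('pos',p.round(4),'d_tool mm',(R.T@(np.array(target)-p)*1000).round(1)); return R
def snap(n,name,crop=None,sc=1):
    m=ctrl.camera_model(n); im=ctrl.read_camera(n)[:,:,::-1]
    if crop: x0,y0,x1,y1=crop; im=im[y0:y1,x0:x1]
    if sc!=1: im=cv2.resize(im,None,fx=sc,fy=sc,interpolation=cv2.INTER_CUBIC)
    cv2.imwrite('pics/'+name,im); return m
E
python3 - <<'E'
from h import *
s,p,R=st(); print(R.round(3)); go([0.543,-0.12,0.25])
m=ctrl.camera_model('wrist'); C=m['cam_to_world']
print('cam in tool',R.T@(C[:3,3]-p)); print((R.T@C[:3,:3]).round(3))
E
```

```text
[[-0.901 -0.     0.435]
 [-0.435  0.    -0.901]
 [ 0.    -1.    -0.   ]]
pos [ 0.2717 -0.5628  0.2054] d_tool mm [-436.8  -44.6 -280.8]
cam in tool [-0.08383712 -0.18040893  0.00050215]
[[-0.001 -0.958 -0.286]
 [ 0.     0.286 -0.958]
 [ 1.    -0.001  0.   ]]
```

Run:
```python
from h import *
m=ctrl.camera_model('side')
for uv in [(545,115),(630,130),(750,130)]: print(atz(m,np.array(uv)*.64,0))
print(atz(m,np.array((570,8))*.64,0.2),atz(m,np.array((650,25))*.64,0.2))
go([0.543,-0.12,0.28])
```

```text
[ 0.49852965 -0.67884818  0.        ]
[ 0.2997727  -0.67670267  0.        ]
[ 0.03714721 -0.76246698  0.        ]
[ 0.49611834 -0.81503086  0.2       ] [ 0.31517816 -0.7820835   0.2       ]
pos [ 0.2717 -0.5628  0.2054] d_tool mm [-436.8  -74.6 -280.8]
```

>>> send_rows:
  moves:
    - {"dx":-36,"dy":-6,"dz":-23}
    - {"dx":-36,"dy":-6,"dz":-23}
    - {"dx":-36,"dy":-6,"dz":-23}
    - {"dx":-36,"dy":-6,"dz":-23}
    - {"dx":-36,"dy":-6,"dz":-23}
    - {"dx":-36,"dy":-6,"dz":-23}
    - {"dx":-36,"dy":-6,"dz":-23}
    - {"dx":-36,"dy":-6,"dz":-23}
    - {"dx":-36,"dy":-6,"dz":-23}
    - {"dx":-36,"dy":-6,"dz":-23}
    - {"dx":-36,"dy":-6,"dz":-23}
    - {"dx":-36,"dy":-6,"dz":-23}

```text
invalid input at $.moves[0]: expected keys dx, dy, dz, spin, grip
```

>>> send_rows:
  moves:
    - {"spin":-0.14}
    - {"spin":-0.14}
    - {"spin":-0.14}
    - {"spin":-0.14}
    - {"spin":-0.14}
    - {"spin":-0.14}
    - {"spin":-0.14}
    - {"spin":-0.14}

```text
invalid input at $.moves[0]: expected keys dx, dy, dz, spin, grip
```

Run:
```python
from h import *
s,p,R=st(); print(s['t'],s['joints'],R.round(3)); go([0.543,-0.12,0.15])
```

```text
0.95 [ 1.07952109  0.41740802 -0.0103234   1.61361692  0.00469302  1.11072897
 -0.05300556] [[-0.901 -0.     0.435]
 [-0.435  0.    -0.901]
 [ 0.    -1.    -0.   ]]
pos [ 0.2717 -0.5628  0.2054] d_tool mm [-436.8   55.4 -280.8]
```

>>> send_rows:
  moves:
    - {"dx":-36,"dy":-6,"dz":-23,"spin":0,"grip":1}
    - {"dx":-36,"dy":-6,"dz":-23,"spin":0,"grip":1}
    - {"dx":-36,"dy":-6,"dz":-23,"spin":0,"grip":1}
    - {"dx":-36,"dy":-6,"dz":-23,"spin":0,"grip":1}
    - {"dx":-36,"dy":-6,"dz":-23,"spin":0,"grip":1}
    - {"dx":-36,"dy":-6,"dz":-23,"spin":0,"grip":1}
    - {"dx":-36,"dy":-6,"dz":-23,"spin":0,"grip":1}
    - {"dx":-36,"dy":-6,"dz":-23,"spin":0,"grip":1}
    - {"dx":-36,"dy":-6,"dz":-23,"spin":0,"grip":1}
    - {"dx":-36,"dy":-6,"dz":-23,"spin":0,"grip":1}
    - {"dx":-36,"dy":-6,"dz":-23,"spin":0,"grip":1}
    - {"dx":-36,"dy":-6,"dz":-23,"spin":0,"grip":1}

```text
t: 2.15
eef_pos: [0.5414, -0.1249, 0.2779]
eef_rot: [-0.451, 1.972, -1.972]
ft_force: [0.2, -0.1, -0.5]
finger_gap: 0.0939
```

>>> send_rows:
  moves:
    - {"dx":0,"dy":0,"dz":0,"grip":1,"spin":-0.14}
    - {"dx":0,"dy":0,"dz":0,"grip":1,"spin":-0.14}
    - {"dx":0,"dy":0,"dz":0,"grip":1,"spin":-0.14}
    - {"dx":0,"dy":0,"dz":0,"grip":1,"spin":-0.14}
    - {"dx":0,"dy":0,"dz":0,"grip":1,"spin":-0.14}
    - {"dx":0,"dy":0,"dz":0,"grip":1,"spin":-0.14}
    - {"dx":0,"dy":0,"dz":0,"grip":1,"spin":-0.14}
    - {"dx":0,"dy":0,"dz":0,"grip":1,"spin":-0.14}

```text
t: 2.95
eef_pos: [0.5407, -0.1265, 0.2775]
eef_rot: [-1.211, 1.206, -1.206]
ft_force: [-0.5, 0.1, 0.2]
finger_gap: 0.0941
```

Run:
```python
from h import *
s,p,R=st(); print(s['t'],s['joints'],R.round(3)); go([0.543,-0.12,0.15])
```

```text
2.95 [ 0.54541288  0.25909487 -0.44670313  1.68874398  0.11816071  1.22051211
  0.07574051] [[ 0.005 -0.     1.   ]
 [-1.    -0.     0.005]
 [ 0.    -1.    -0.   ]]
pos [ 0.5407 -0.1265  0.2775] d_tool mm [ -6.5 127.5   2.3]
```

>>> send_rows:
  moves:
    - {"dx":-3,"dy":40,"dz":1,"spin":0,"grip":1}
    - {"dx":-3,"dy":40,"dz":1,"spin":0,"grip":1}
    - {"dx":0,"dy":40,"dz":0,"spin":0,"grip":1}
    - {"dx":0,"dy":0,"dz":0,"spin":0,"grip":1}
    - {"dx":0,"dy":0,"dz":0,"spin":0,"grip":1}

```text
t: 3.45
eef_pos: [0.543, -0.1204, 0.1583]
eef_rot: [-1.209, 1.21, -1.209]
ft_force: [0.5, 0.3, 1.3]
finger_gap: 0.094
```

Run:
```python
from h import *
m=snap('wrist','w1.png'); print(ctrl.mark_of('wrist','bore_mouth')[:1],ctrl.mark_of('wrist','knuckle_level')[:1])
s,p,R=st();print(p)
u=proj('wrist',[0.543,-0.102,0.099]); print(u); u=u.astype(int)
im=cv2.imread('pics/w1.png')[u[1]-50:u[1]+50,u[0]-65:u[0]+65]; cv2.imwrite('pics/w1c.png',cv2.resize(im,None,fx=6,fy=6,interpolation=cv2.INTER_CUBIC))
```

```text
[{'position': [0.5441, -0.099, 0.0886], 'score': 0.9}] [{'position': [0.5445, -0.1022, 0.0966], 'score': 0.69}]
[ 0.54387969 -0.12066619  0.15961878]
[253.23210252 184.38561606]
```

View pics/w1c.png

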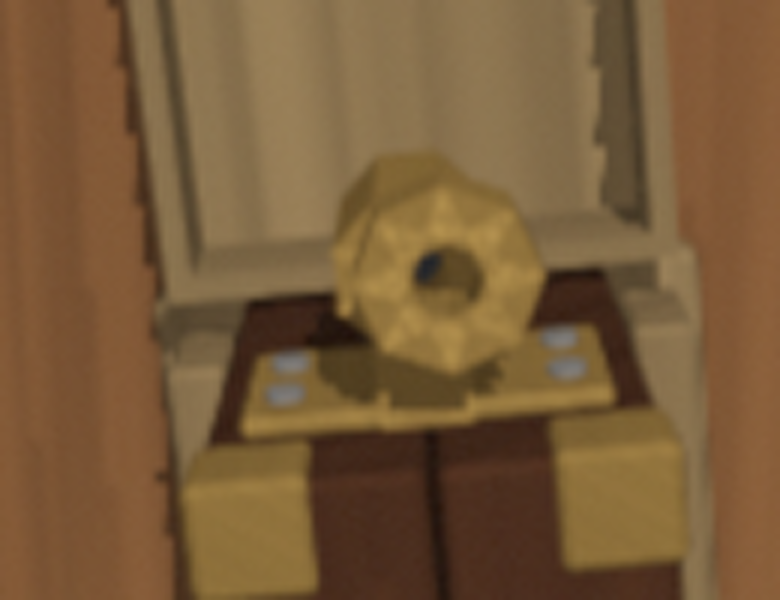

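View pics/w1.png

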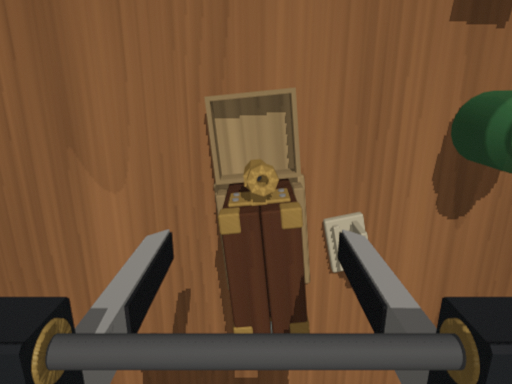

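```bash
python3 - <<'E'
from h import *
m=ctrl.camera_model('wrist')
f=lambda X,Y:(188+(X+.5)/6-.5,134+(Y+.5)/6-.5)
def P(n,X,Y,z): print(n,atz(m,f(X,Y),z).round(4))
P('knuckle face',449,278,.099)
P('ringL',354,278,.099);P('ringR',546,278,.099);P('ringT',445,182,.099);P('ringB',450,372,.099)
P('hole',449,276,.099)
P('bluish',430,268,.08)
# barrel top left rim edge
P('barrelL',338,262,.088);P('barrelT',425,152,.088)
# barrel edge
P('cornerL in',190,480,.105);P('cornerR in',685,450,.105);P('gap',430,435,.105);P('gap2',445,600,.105)
P('cornL end',190,480,.105);P('cornR',685,420,.105);
# tray
for n,u in [('TL',(207,98)),('TR',(296,90)),('BL',(216,187)),('BR',(303,177))]:
    print(n,atz(m,u,.025).round(4))
# project expected
for P_ in [(0.543,-0.102,0.099)]:
    print(proj('wrist',P_,m))
c=proj('wrist',[.5435,-.1015,.058],m); print(c)
E
python3 - <<'E'
import cv2
im=cv2.imread('pics/w1.png')
cv2.imwrite('pics/w1d.png',cv2.resize(im[80:345,195:320],None,fx=4.5,fy=2.25*1,interpolation=cv2.INTER_CUBIC) if 0 else cv2.resize(im[85:235,180:340],None,fx=4,fy=4,interpolation=cv2.INTER_CUBIC))
E
```

```text
knuckle face [ 0.5496 -0.0987  0.099 ]
ringL [ 0.5382 -0.0986  0.099 ]
ringR [ 0.5613 -0.0987  0.099 ]
ringT [ 0.5491 -0.0869  0.099 ]
ringB [ 0.5498 -0.1105  0.099 ]
hole [ 0.5496 -0.0984  0.099 ]
bluish [ 0.5476 -0.1022  0.08  ]
barrelL [ 0.5359 -0.0994  0.088 ]
barrelT [ 0.5469 -0.0854  0.088 ]
cornerL in [ 0.5183 -0.1223  0.105 ]
cornerR in [ 0.5781 -0.1185  0.105 ]
gap [ 0.5473 -0.1166  0.105 ]
gap2 [ 0.5492 -0.138   0.105 ]
cornL end [ 0.5183 -0.1223  0.105 ]
cornR [ 0.5779 -0.1147  0.105 ]
TL [ 0.5021 -0.0429  0.025 ]
TR [ 0.5805 -0.0362  0.025 ]
BL [ 0.5073 -0.1244  0.025 ]
BR [ 0.5897 -0.1147  0.025 ]
[253.23210252 184.38561606]
[253.96860462 171.13019983]
```

View pics/w1d.png

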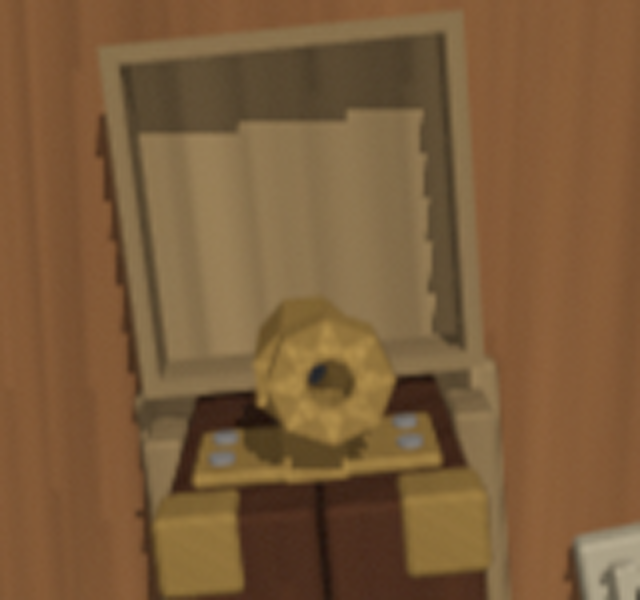

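>>> send_rows:
  moves:
    - {"dx":0,"dy":-40,"dz":0,"spin":0,"grip":1}
    - {"dx":-42,"dy":-40,"dz":-6,"spin":0,"grip":1}
    - {"dx":-42,"dy":0,"dz":-6,"spin":0,"grip":1}
    - {"dx":-42,"dy":0,"dz":-6,"spin":0,"grip":1}
    - {"dx":-42,"dy":0,"dz":-6,"spin":0,"grip":1}
    - {"dx":-42,"dy":0,"dz":-6,"spin":0,"grip":1}
    - {"dx":-42,"dy":0,"dz":-6,"spin":0,"grip":1}
    - {"dx":-42,"dy":0,"dz":-6,"spin":0,"grip":1}
    - {"dx":-42,"dy":0,"dz":-6,"spin":0,"grip":1}
    - {"dx":-42,"dy":0,"dz":-5,"spin":0,"grip":1}
    - {"dx":0,"dy":0,"dz":0,"spin":0,"grip":1}
    - {"dx":0,"dy":0,"dz":0,"spin":0,"grip":1}

```text
t: 4.8
eef_pos: [0.4911, 0.2526, 0.2331]
eef_rot: [-1.208, 1.208, -1.209]
ft_force: [-0.9, -0.9, 0.3]
finger_gap: 0.0938
```

Run:
```python
from h import *
s,p,R=st();print(p,s['joints'])
m=snap('wrist','w2.png',sc=1.5); print(ctrl.mark_of('wrist','drift_grip')[:2],ctrl.mark_of('wrist','rack')[:2])
print(proj('wrist',[0.4915,0.276,0.142],m),proj('wrist',[0.4915,0.276,0.08],m))
```

```text
[0.49110432 0.252587   0.23305409] [-0.00672244  0.31950101 -0.64138749  1.74984544  0.2088501   1.13932345
 -0.71081403]
[{'position': [0.4886, 0.2778, 0.1169], 'score': 0.55}] []
[255.14788653 169.06007041] [255.0723401  155.41801703]
```

View pics/w2.png

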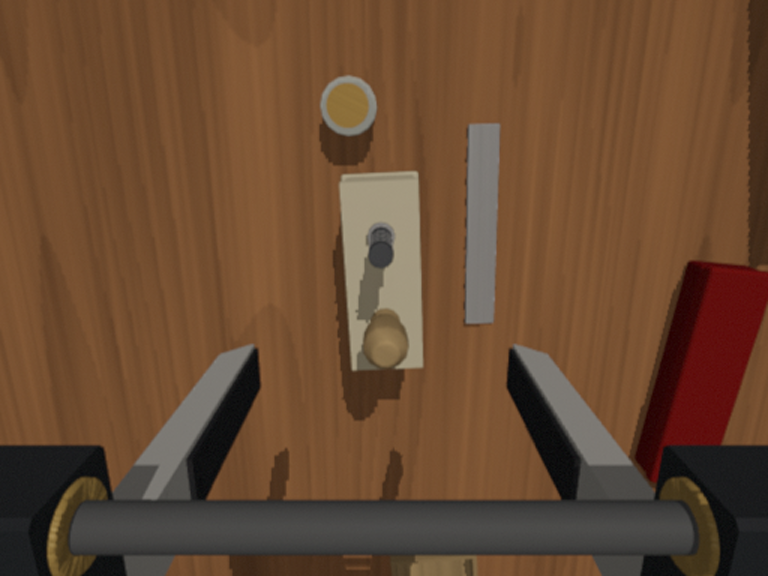

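>>> send_rows:
  moves:
    - {"dx":-22,"dy":0,"dz":-1,"spin":0,"grip":0.6}
    - {"dx":0,"dy":45,"dz":0,"spin":0,"grip":0.6}
    - {"dx":0,"dy":40,"dz":0,"spin":0,"grip":0.6}
    - {"dx":0,"dy":40,"dz":0,"spin":0,"grip":0.6}
    - {"dx":0,"dy":14,"dz":0,"spin":0,"grip":0.6}
    - {"dx":0,"dy":0,"dz":0,"spin":0,"grip":0.6}

```text
t: 5.55
eef_pos: [0.4897, 0.2726, 0.0919]
eef_rot: [-1.211, 1.212, -1.21]
ft_force: [-0.1, -0.2, 0.8]
finger_gap: 0.0565
```

Run:
```python
from h import *
s,p,R=st();print(p,s['ft_force'],s['finger_gap'])
m=snap('wrist','w3.png',sc=1.5); print(ctrl.mark_of('wrist','drift_grip')[:2])
print(proj('wrist',[0.49,0.275,0.142],m),proj('wrist',[0.49,0.275,0.08],m))
```

```text
[0.48971787 0.27263669 0.09191712] [-0.09020219 -0.21222905  0.786581  ] 0.05650645301864574
[{'position': [0.4921, 0.2773, 0.1142], 'score': 0.74}]
[254.69434705 287.77999632] [255.09221448 231.47527627]
```

View pics/w3.png

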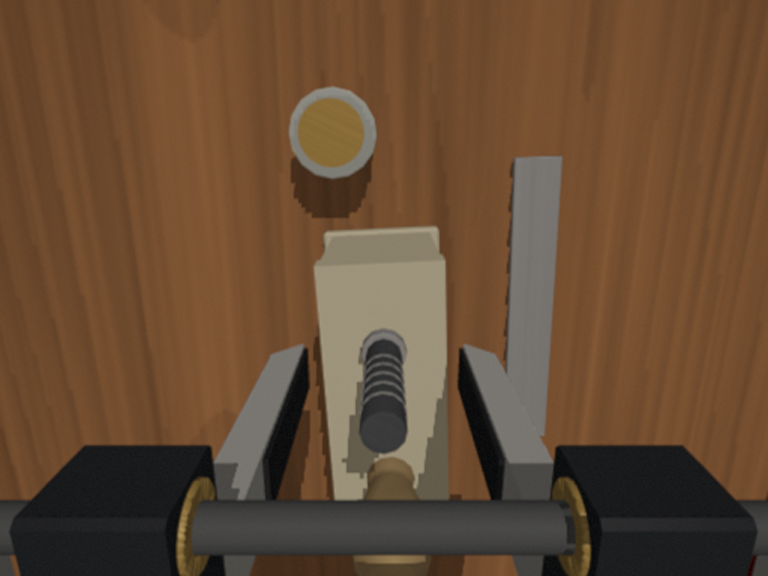

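>>> send_rows:
  moves:
    - {"dx":-2.4,"dy":0,"dz":0.5,"spin":0,"grip":0.6}
    - {"dx":0,"dy":0,"dz":0,"spin":0,"grip":0}
    - {"dx":0,"dy":0,"dz":0,"spin":0,"grip":0}
    - {"dx":0,"dy":0,"dz":0,"spin":0,"grip":0}
    - {"dx":0,"dy":0,"dz":0,"spin":0,"grip":0}
    - {"dx":0,"dy":0,"dz":0,"spin":0,"grip":0}
    - {"dx":0,"dy":0,"dz":0,"spin":0,"grip":0}
  grip_force: 60

```text
t: 6.35
eef_pos: [0.4905, 0.276, 0.0927]
eef_rot: [-1.209, 1.21, -1.21]
ft_force: [0.2, -0.1, 0.9]
finger_gap: 0.0132
```

>>> send_rows:
  moves:
    - {"dx":0,"dy":-5,"dz":0,"spin":0,"grip":0}
    - {"dx":0,"dy":-20,"dz":0,"spin":0,"grip":0}
    - {"dx":0,"dy":-35,"dz":0,"spin":0,"grip":0}
    - {"dx":0,"dy":-35,"dz":0,"spin":0,"grip":0}
    - {"dx":0,"dy":-35,"dz":0,"spin":0,"grip":0}
    - {"dx":0,"dy":-20,"dz":0,"spin":0,"grip":0}
    - {"dx":0,"dy":-5,"dz":0,"spin":0,"grip":0}
    - {"dx":0,"dy":0,"dz":0,"spin":0,"grip":0}
    - {"dx":0,"dy":0,"dz":0,"spin":0,"grip":0}

```text
t: 7.25
eef_pos: [0.4901, 0.2757, 0.2466]
eef_rot: [-1.21, 1.211, -1.21]
ft_force: [-0.6, -0.3, -1.2]
finger_gap: 0.013
```

Run:
```python
from h import *
s,p,R=st();print(p,s['ft_force'],s['finger_gap'],s['torque'])
m=snap('wrist','w4.png',sc=1.5); print(ctrl.mark_of('wrist','drift_tip')[:2])
snap('scene','s4.png'); print(ctrl.mark_of('scene','drift_tip')[:2]);
snap('side','d4.png');print(ctrl.mark_of('side','drift_tip')[:2]);
print(proj('wrist',p+[0,0,-.0752],m))
```

```text
[0.49012337 0.27568087 0.24659711] [-0.63990887 -0.25356766 -1.16380336] 0.013031096873367516 [-0.03404512 -0.09457349  0.04714744]
[{'position': [0.4883, 0.2742, 0.1732], 'score': 0.58}]
[{'position': [0.486, 0.2724, 0.1709], 'score': 0.43}]
[{'position': [0.4902, 0.2761, 0.1709], 'score': 0.68}]
[254.91118707 202.635477  ]
```

View pics/w4.png

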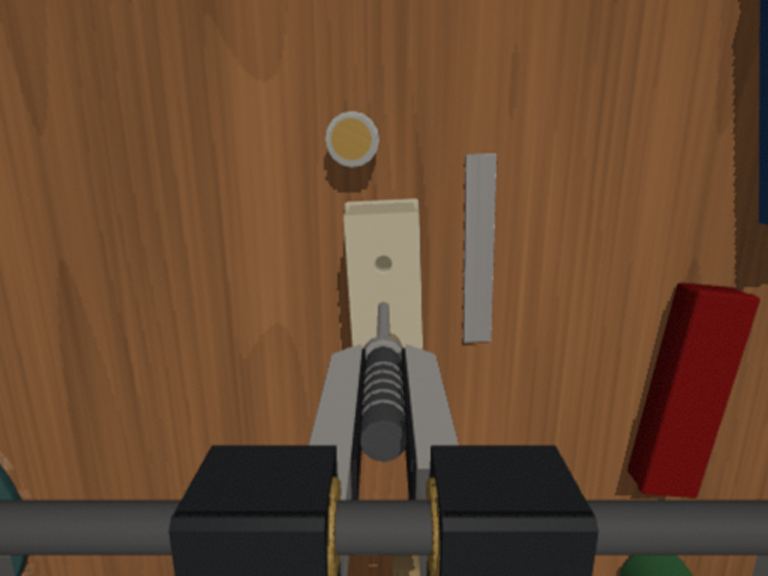

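View pics/s4.png

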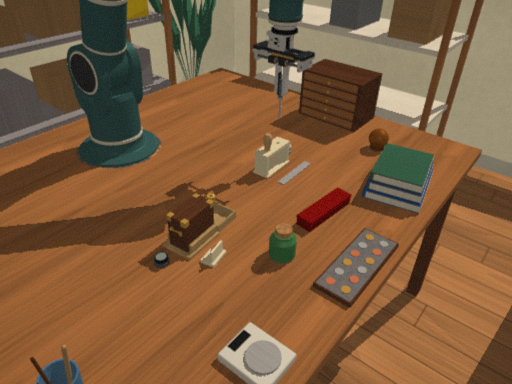

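Run:
```python
from h import *
s,p,R=st(); m=ctrl.camera_model('wrist')
print('hole',atz(m,(255.9,174.7),.08)); go([.5496,-.0987,.200])
```

```text
hole [0.49125464 0.27652237 0.08      ]
pos [0.4904 0.276  0.2472] d_tool mm [374.6  47.2  59.6]
```

>>> send_rows:
  moves:
    - {"dx":20,"dy":0,"dz":3,"spin":0,"grip":0}
    - {"dx":40,"dy":0,"dz":6,"spin":0,"grip":0}
    - {"dx":40,"dy":0,"dz":6,"spin":0,"grip":0}
    - {"dx":40,"dy":0,"dz":7,"spin":0,"grip":0}
    - {"dx":40,"dy":0,"dz":7,"spin":0,"grip":0}
    - {"dx":40,"dy":0,"dz":7,"spin":0,"grip":0}
    - {"dx":40,"dy":0,"dz":7,"spin":0,"grip":0}
    - {"dx":40,"dy":0,"dz":6,"spin":0,"grip":0}
    - {"dx":40,"dy":0,"dz":6,"spin":0,"grip":0}
    - {"dx":34,"dy":0,"dz":4,"spin":0,"grip":0}
    - {"dx":0,"dy":20,"dz":0,"spin":0,"grip":0}
    - {"dx":0,"dy":20,"dz":0,"spin":0,"grip":0}

```text
t: 8.75
eef_pos: [0.5493, -0.0992, 0.2071]
eef_rot: [-1.208, 1.211, -1.212]
ft_force: [0.4, -0.4, -1.1]
finger_gap: 0.0134
```

>>> send_rows:
  moves:
    - {"dx":0,"dy":2,"dz":0,"spin":0,"grip":0}
    - {"dx":0,"dy":0,"dz":0,"spin":0,"grip":0}
    - {"dx":0,"dy":0,"dz":0,"spin":0,"grip":0}
    - {"dx":0,"dy":0,"dz":0,"spin":0,"grip":0}

```text
t: 9.15
eef_pos: [0.5496, -0.0979, 0.2067]
eef_rot: [-1.208, 1.209, -1.21]
ft_force: [-0.1, -0.6, -1.5]
finger_gap: 0.0129
```

Run:
```python
from h import *
s,p,R=st();print(p,s['ft_force'],s['torque'])
m=snap('wrist','w5.png'); im=cv2.imread('pics/w5.png')
print(proj('wrist',p+[0,0,-.0752],m),proj('wrist',[.5496,-.0987,.099],m),proj('wrist',[.546,-.1017,.088],m))
u=proj('wrist',[.5496,-.0987,.099],m).astype(int); print(u)
cv2.imwrite('pics/w5c.png',cv2.resize(im[u[1]-40:u[1]+60,u[0]-60:u[0]+60],None,fx=6,fy=6,interpolation=cv2.INTER_CUBIC))
```

```text
[ 0.54959488 -0.09791036  0.20667605] [-0.14807954 -0.60462412 -1.49318964] [-0.01905537 -0.05348205  0.02421437]
[254.64485413 202.68507167] [254.67361772 192.00843043] [250.70971827 191.78413809]
[254 192]
```

View pics/w5c.png

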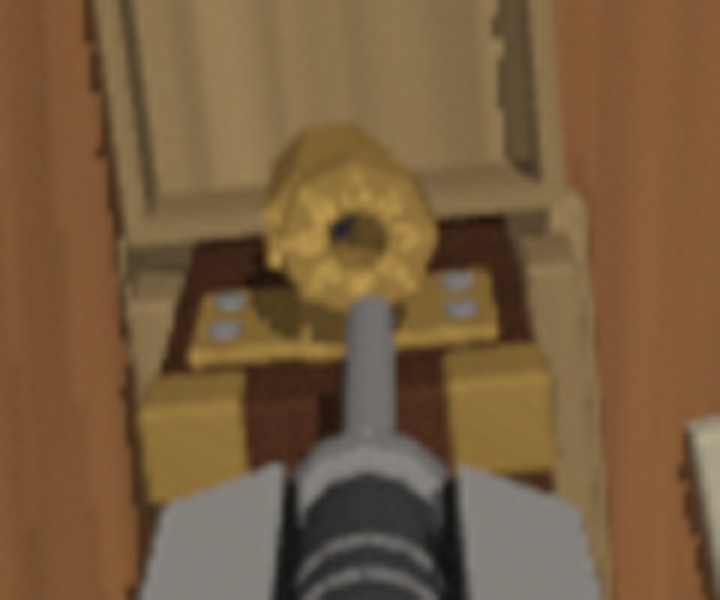

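>>> send_rows:
  moves:
    - {"dx":0,"dy":10,"dz":-1.2,"spin":0,"grip":0}
    - {"dx":0,"dy":10,"dz":0,"spin":0,"grip":0}
    - {"dx":0,"dy":5,"dz":0,"spin":0,"grip":0}
    - {"dx":0,"dy":0,"dz":0,"spin":0,"grip":0}
    - {"dx":0,"dy":0,"dz":0,"spin":0,"grip":0}

```text
t: 9.7
eef_pos: [0.548, -0.098, 0.1806]
eef_rot: [-1.209, 1.21, -1.21]
ft_force: [0.9, -0.2, 0.0]
finger_gap: 0.0134
```

Run:
```python
from h import *
s,p,R=st();print(p,s['ft_force'],s['torque'])
m=snap('wrist','w6.png'); im=cv2.imread('pics/w6.png')
print(proj('wrist',p+[0,0,-.0752],m),proj('wrist',[.5496,-.0987,.099],m),proj('wrist',[.546,-.1017,.088],m))
u=proj('wrist',p+[0,0,-.0752],m).astype(int); print(u)
cv2.imwrite('pics/w6c.png',cv2.resize(im[u[1]-30:u[1]+20,u[0]-33:u[0]+33],None,fx=12,fy=12,interpolation=cv2.INTER_CUBIC))
```

```text
[ 0.54796294 -0.09795149  0.1806377 ] [ 0.85761748 -0.15535552  0.0073394 ] [-0.01044786 -0.13460018  0.00911227]
[254.79877265 202.70033801] [256.85793565 201.09848837] [252.48277858 200.49884373]
[254 202]
```

View pics/w6c.png

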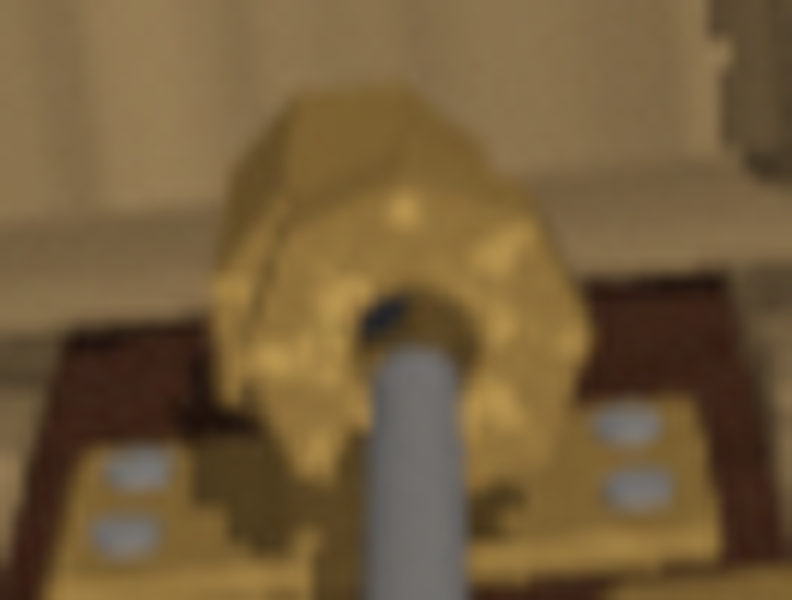

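>>> send_rows:
  moves:
    - {"dx":-1.2,"dy":2,"dz":0.2,"spin":0,"grip":0}
    - {"dx":0,"dy":2,"dz":0,"spin":0,"grip":0}
    - {"dx":0,"dy":1,"dz":0,"spin":0,"grip":0}
    - {"dx":0,"dy":0,"dz":0,"spin":0,"grip":0}
    - {"dx":0,"dy":0,"dz":0,"spin":0,"grip":0}

```text
t: 10.25
eef_pos: [0.5482, -0.0969, 0.1758]
eef_rot: [-1.209, 1.21, -1.21]
ft_force: [0.2, -0.1, -0.9]
finger_gap: 0.0132
```

```bash
cat > look.py <<'E'
from h import *
import sys
s,p,R=st();print(s['t'],p,s['ft_force'],s['torque'])
m=snap('wrist','t.png'); im=cv2.imread('pics/t.png')
cv2.imwrite('pics/'+sys.argv[1],cv2.resize(im[172:222,221:287],None,fx=12,fy=12,interpolation=cv2.INTER_CUBIC))
E
python3 look.py w7.png
```

```text
10.25 [ 0.54815566 -0.09686414  0.1757514 ] [ 0.20472178 -0.14860213 -0.89184949] [-0.03737326 -0.06325259  0.04552096]
```

View pics/w7.png

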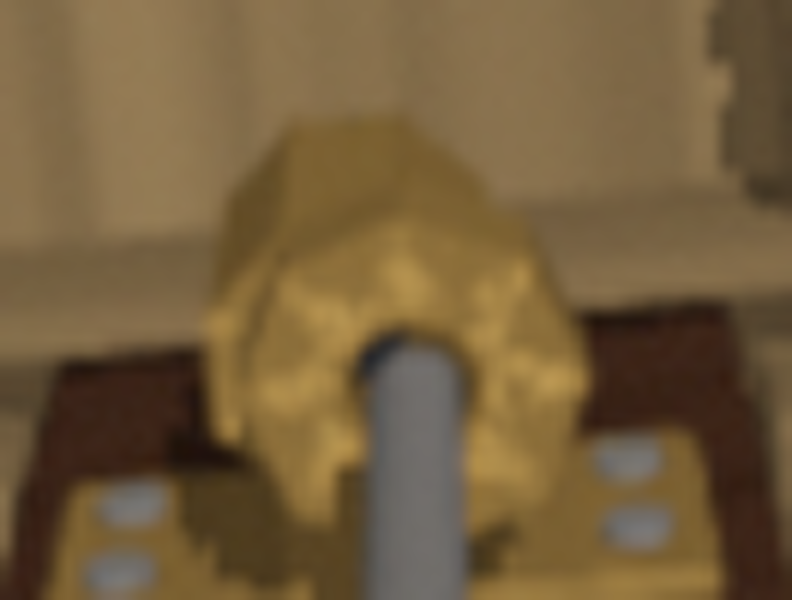

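>>> send_rows:
  moves:
    - {"dx":0,"dy":1,"dz":0,"spin":0,"grip":0}
    - {"dx":0,"dy":1,"dz":0,"spin":0,"grip":0}
    - {"dx":0,"dy":0.5,"dz":0,"spin":0,"grip":0}
    - {"dx":0,"dy":0,"dz":0,"spin":0,"grip":0}

```text
t: 10.7
eef_pos: [0.5481, -0.0968, 0.1731]
eef_rot: [-1.209, 1.21, -1.21]
ft_force: [0.2, -0.3, -1.5]
finger_gap: 0.0131
```

>>> send_rows:
  moves:
    - {"dx":0,"dy":1,"dz":0,"spin":0,"grip":0}
    - {"dx":0,"dy":0,"dz":0,"spin":0,"grip":0}

```text
t: 10.9
eef_pos: [0.5481, -0.0968, 0.1721]
eef_rot: [-1.209, 1.21, -1.21]
ft_force: [0.4, -0.1, -1.3]
finger_gap: 0.0133
```

>>> send_rows:
  moves:
    - {"dx":0,"dy":1,"dz":0,"spin":0,"grip":0}
    - {"dx":0,"dy":0,"dz":0,"spin":0,"grip":0}

```text
t: 11.1
eef_pos: [0.5481, -0.0968, 0.1711]
eef_rot: [-1.209, 1.21, -1.21]
ft_force: [0.6, -0.1, -1.4]
finger_gap: 0.0132
```

```bash
python3 look.py w8.png
```

```text
11.1 [ 0.54808547 -0.09682928  0.17111072] [ 0.57667223 -0.06128081 -1.42732218] [-0.00236116 -0.04875481 -0.01259574]
```

View pics/w8.png

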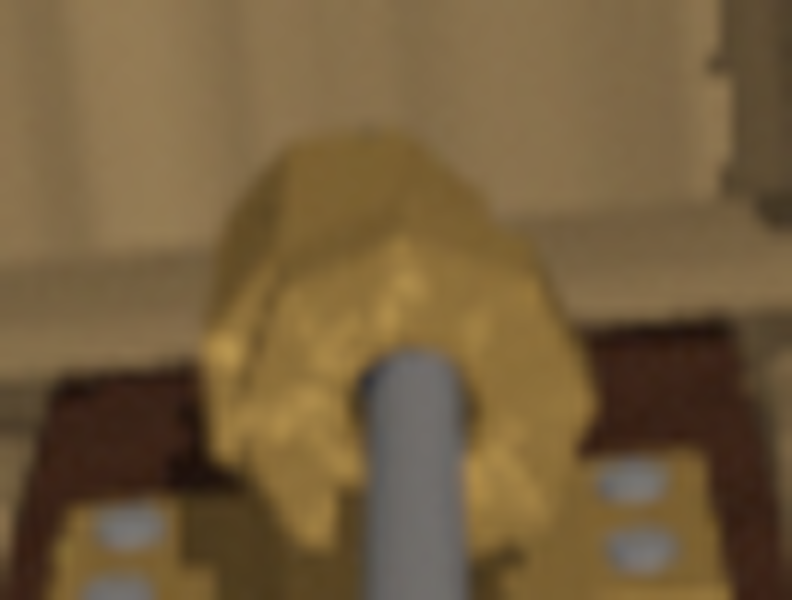

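>>> send_rows:
  moves:
    - {"dx":0,"dy":1,"dz":0,"spin":0,"grip":0}
    - {"dx":0,"dy":1,"dz":0,"spin":0,"grip":0}
    - {"dx":0,"dy":0,"dz":0,"spin":0,"grip":0}

```text
t: 11.45
eef_pos: [0.5481, -0.0968, 0.1691]
eef_rot: [-1.209, 1.21, -1.21]
ft_force: [0.1, -1.0, -0.4]
finger_gap: 0.0132
```

>>> send_rows:
  moves:
    - {"dx":0,"dy":1,"dz":0,"spin":0,"grip":0}
    - {"dx":0,"dy":0,"dz":0,"spin":0,"grip":0}

```text
t: 11.65
eef_pos: [0.5481, -0.0968, 0.1681]
eef_rot: [-1.209, 1.21, -1.21]
ft_force: [-0.2, 0.1, -1.0]
finger_gap: 0.0131
```

>>> send_rows:
  moves:
    - {"dx":0,"dy":1,"dz":0,"spin":0,"grip":0}
    - {"dx":0,"dy":0,"dz":0,"spin":0,"grip":0}

```text
t: 11.85
eef_pos: [0.5481, -0.0968, 0.1671]
eef_rot: [-1.209, 1.21, -1.21]
ft_force: [-0.2, 0.3, -0.6]
finger_gap: 0.0132
```

>>> send_rows:
  moves:
    - {"dx":0.8,"dy":0,"dz":-1,"spin":0,"grip":0}
    - {"dx":0,"dy":0,"dz":0,"spin":0,"grip":0}

```text
t: 12.05
eef_pos: [0.547, -0.0978, 0.1672]
eef_rot: [-1.209, 1.21, -1.21]
ft_force: [0.6, 0.7, -0.3]
finger_gap: 0.0133
```

>>> send_rows:
  moves:
    - {"dx":0.8,"dy":0,"dz":-1,"spin":0,"grip":0}
    - {"dx":0,"dy":0,"dz":0,"spin":0,"grip":0}

```text
t: 12.25
eef_pos: [0.5464, -0.0982, 0.1674]
eef_rot: [-1.208, 1.209, -1.21]
ft_force: [1.5, 2.2, -1.7]
finger_gap: 0.0131
```

>>> send_rows:
  moves:
    - {"dx":0.8,"dy":0,"dz":-1,"spin":0,"grip":0}
    - {"dx":0,"dy":0,"dz":0,"spin":0,"grip":0}

```text
t: 12.45
eef_pos: [0.5457, -0.0987, 0.1674]
eef_rot: [-1.207, 1.209, -1.21]
ft_force: [4.2, 3.7, -3.0]
finger_gap: 0.0134
```

>>> send_rows:
  moves:
    - {"dx":0.8,"dy":0,"dz":-1,"spin":0,"grip":0}
    - {"dx":0,"dy":0,"dz":0,"spin":0,"grip":0}

```text
t: 12.65
eef_pos: [0.5447, -0.0993, 0.1674]
eef_rot: [-1.207, 1.209, -1.21]
ft_force: [3.4, 3.4, -2.6]
finger_gap: 0.0133
```

```bash
python3 look.py w9.png
```

```text
12.65 [ 0.54472897 -0.09934217  0.16741168] [ 3.42216265  3.39470048 -2.62713944] [ 1.28724524 -1.61170617  0.00890587]
```

View pics/w9.png

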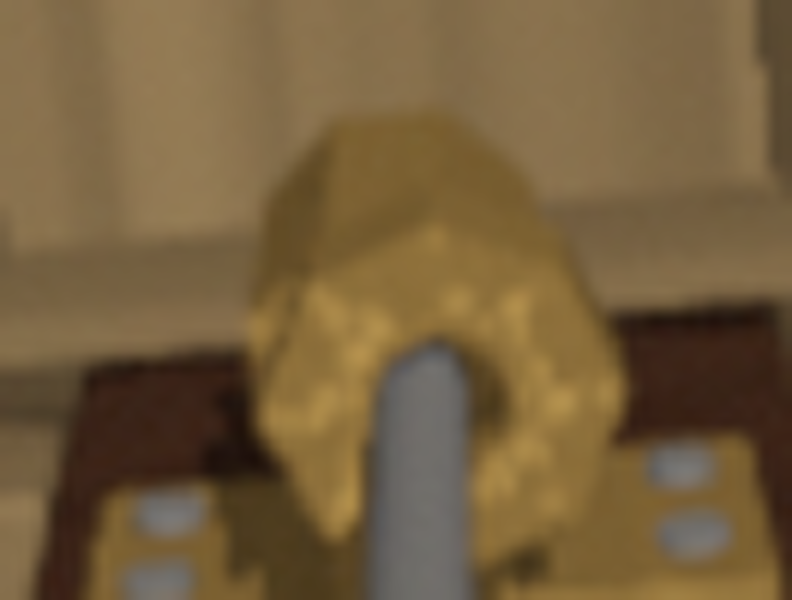

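>>> send_rows:
  moves:
    - {"dx":0.8,"dy":0,"dz":-1,"spin":0,"grip":0}
    - {"dx":0,"dy":0,"dz":0,"spin":0,"grip":0}

```text
t: 12.9
eef_pos: [0.5437, -0.1, 0.1674]
eef_rot: [-1.207, 1.209, -1.209]
ft_force: [4.9, 5.5, -2.5]
finger_gap: 0.0131
```

>>> send_rows:
  moves:
    - {"dx":0.8,"dy":0,"dz":-1,"spin":0,"grip":0}
    - {"dx":0,"dy":0,"dz":0,"spin":0,"grip":0}

```text
t: 13.1
eef_pos: [0.5426, -0.1007, 0.1674]
eef_rot: [-1.207, 1.209, -1.209]
ft_force: [3.3, 6.2, -2.7]
finger_gap: 0.0133
```

```bash
python3 look.py w10.png
```

```text
13.1 [ 0.54260592 -0.10068716  0.16736556] [ 3.28589665  6.18518525 -2.74037536] [ 1.81516409 -1.44930197 -0.02198743]
```

View pics/w10.png

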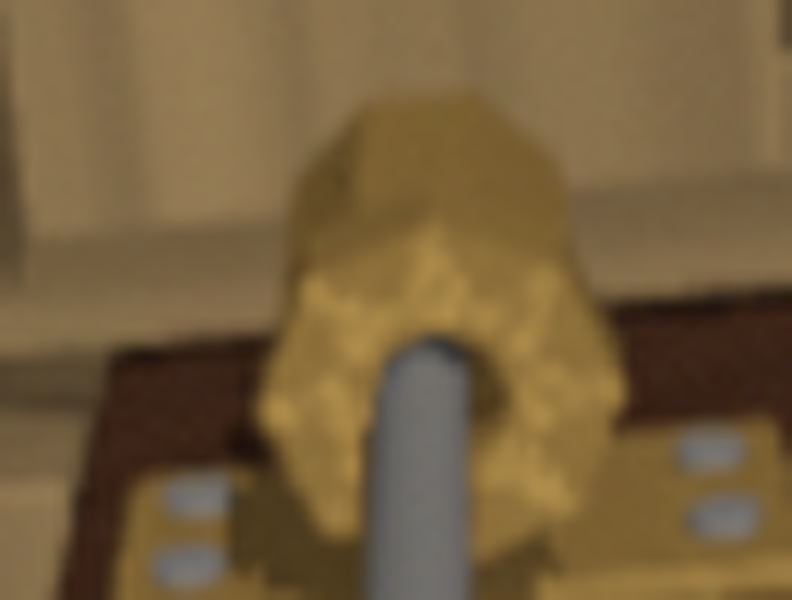

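>>> send_rows:
  moves:
    - {"dx":0.8,"dy":0,"dz":-0.4,"spin":0,"grip":0}
    - {"dx":0,"dy":0,"dz":0,"spin":0,"grip":0}

```text
t: 13.35
eef_pos: [0.5422, -0.1012, 0.1674]
eef_rot: [-1.207, 1.209, -1.209]
ft_force: [3.0, 6.9, -1.4]
finger_gap: 0.0132
```

```bash
python3 look.py w11.png
```

```text
13.35 [ 0.54223809 -0.10122256  0.16741624] [ 3.02500361  6.92126665 -1.36944578] [ 2.14853873 -1.23156106 -0.03372676]
```

View pics/w11.png

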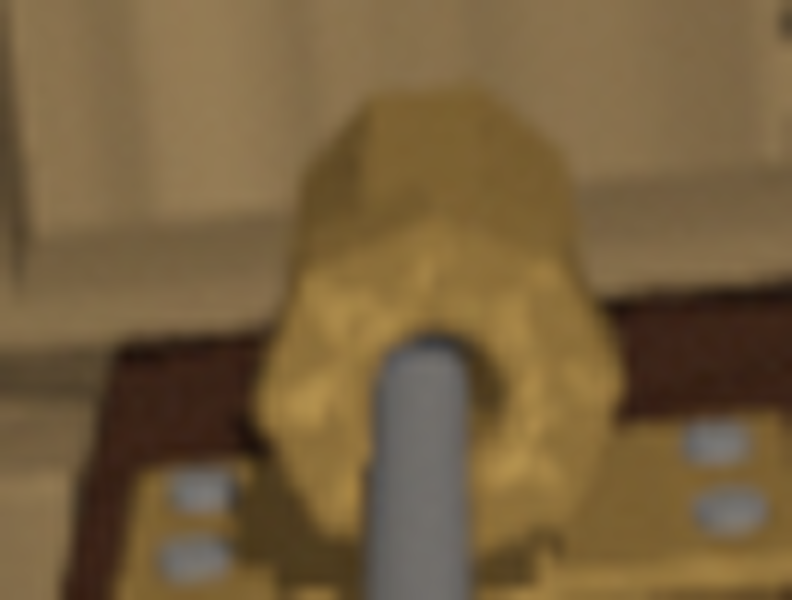

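Run:
```python
from h import *
m=ctrl.camera_model('wrist')
c=lambda u:((u[0]-221+.5)*12-.5,(u[1]-172+.5)*12-.5)
uv=((440+.5)/12+221-.5,(387+.5)/12+172-.5)
K=atz(m,uv,.099); print(K)
for r in (.010,.0108): print(np.round(c(proj('wrist',[K[0],K[1]+r,.058],m)),0))
for z in(.088,.058):print(z,[np.round(c(proj('wrist',[K[0]+d,K[1],z],m))) for d in(-.0104,.0104)])
print([np.round(c(proj('wrist',[K[0]+a,K[1]+b,.099],m))) for a,b in((-.011,0),(.011,0),(0,.011),(0,.00425),(.00425,0),(0,-.00425))])
```

```text
[ 0.54415719 -0.09975505  0.099     ]
[437.  79.]
[437.  68.]
0.088 [array([281., 335.]), array([596., 335.])]
0.058 [array([294., 212.]), array([579., 212.])]
[array([267., 387.]), array([613., 387.]), array([440., 220.]), array([440., 323.]), array([507., 387.]), array([440., 450.])]
```

>>> send_rows:
  moves:
    - {"dx":-1,"dy":0,"dz":1,"spin":0,"grip":0}
    - {"dx":-0.8,"dy":0,"dz":0.8,"spin":0,"grip":0}
    - {"dx":0,"dy":0,"dz":0,"spin":0,"grip":0}

```text
t: 13.7
eef_pos: [0.5434, -0.1007, 0.1672]
eef_rot: [-1.209, 1.21, -1.21]
ft_force: [-0.4, 1.2, 0.3]
finger_gap: 0.0135
```

>>> send_rows:
  moves:
    - {"dx":-0.5,"dy":0,"dz":0.5,"spin":0,"grip":0}
    - {"dx":0,"dy":0,"dz":0,"spin":0,"grip":0}

```text
t: 13.9
eef_pos: [0.544, -0.1004, 0.1672]
eef_rot: [-1.209, 1.21, -1.21]
ft_force: [0.2, 0.9, -0.3]
finger_gap: 0.0134
```

```bash
python3 look.py w12.png
```

```text
13.9 [ 0.54398523 -0.1003844   0.16719259] [ 0.17265047  0.89081235 -0.29083969] [-0.02939792 -0.02311656 -0.06038317]
```

View pics/w12.png

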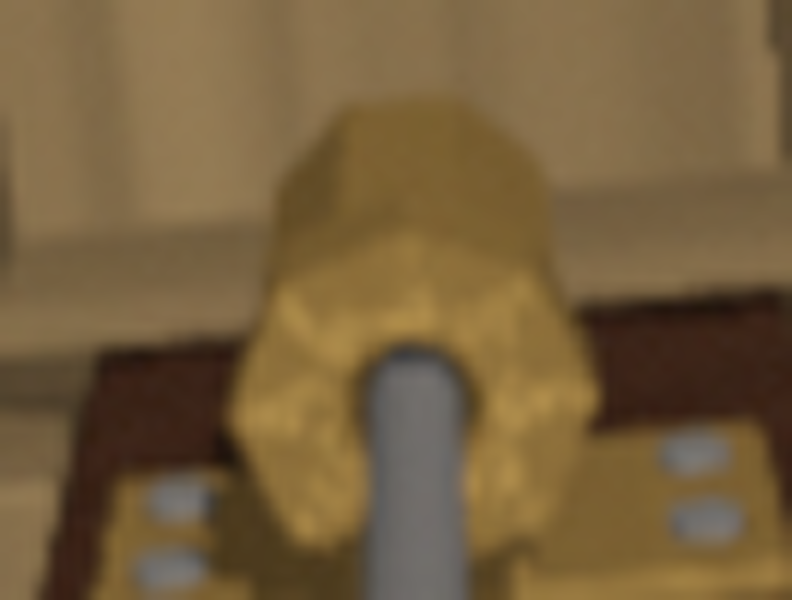

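>>> send_rows:
  moves:
    - {"dx":-0.8,"dy":0,"dz":0,"spin":0,"grip":0}
    - {"dx":0,"dy":0,"dz":0,"spin":0,"grip":0}

```text
t: 14.15
eef_pos: [0.544, -0.0993, 0.1672]
eef_rot: [-1.209, 1.21, -1.21]
ft_force: [0.2, 0.1, -0.4]
finger_gap: 0.0134
```

```bash
python3 look.py w13.png
```

```text
14.15 [ 0.54403059 -0.09932602  0.16724468] [ 0.22236303  0.07630365 -0.41787237] [ 0.01308808 -0.05637985  0.00155131]
```

View pics/w13.png

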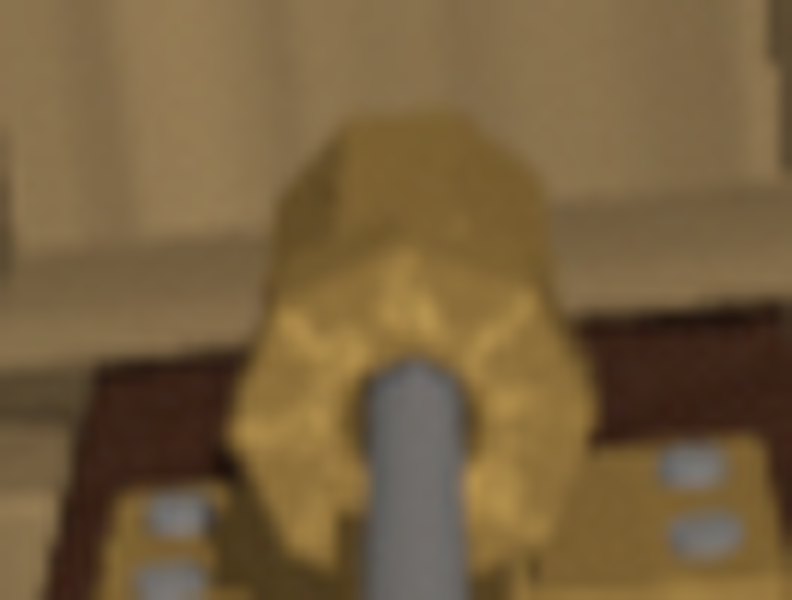

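>>> send_rows:
  moves:
    - {"dx":0.2,"dy":1,"dz":0,"spin":0,"grip":0}
    - {"dx":0,"dy":1,"dz":0,"spin":0,"grip":0}
    - {"dx":0,"dy":1,"dz":0,"spin":0,"grip":0}
    - {"dx":0,"dy":0,"dz":0,"spin":0,"grip":0}

```text
t: 14.6
eef_pos: [0.5439, -0.0995, 0.164]
eef_rot: [-1.209, 1.21, -1.21]
ft_force: [0.0, -0.3, -0.8]
finger_gap: 0.013
```

>>> send_rows:
  moves:
    - {"dx":0,"dy":1,"dz":0,"spin":0,"grip":0}
    - {"dx":0,"dy":0,"dz":0,"spin":0,"grip":0}

```text
t: 14.8
eef_pos: [0.544, -0.0995, 0.1631]
eef_rot: [-1.209, 1.21, -1.21]
ft_force: [-0.0, 0.3, -1.4]
finger_gap: 0.0132
```

>>> send_rows:
  moves:
    - {"dx":0,"dy":0.7,"dz":0,"spin":0,"grip":0}
    - {"dx":0,"dy":0,"dz":0,"spin":0,"grip":0}

```text
t: 15.0
eef_pos: [0.544, -0.0995, 0.1625]
eef_rot: [-1.209, 1.21, -1.21]
ft_force: [-0.2, -0.5, -1.0]
finger_gap: 0.0133
```

>>> send_rows:
  moves:
    - {"dx":0,"dy":0.6,"dz":0,"spin":0,"grip":0}
    - {"dx":0,"dy":0,"dz":0,"spin":0,"grip":0}

```text
t: 15.2
eef_pos: [0.544, -0.0995, 0.1619]
eef_rot: [-1.209, 1.21, -1.21]
ft_force: [1.1, -0.4, -0.8]
finger_gap: 0.0131
```

>>> send_rows:
  moves:
    - {"dx":0,"dy":0.7,"dz":0,"spin":0,"grip":0}
    - {"dx":0,"dy":0,"dz":0,"spin":0,"grip":0}

```text
t: 15.4
eef_pos: [0.544, -0.0995, 0.1611]
eef_rot: [-1.209, 1.21, -1.21]
ft_force: [-0.0, -0.1, -1.8]
finger_gap: 0.0132
```

>>> send_rows:
  moves:
    - {"dx":0,"dy":0.8,"dz":0,"spin":0,"grip":0}
    - {"dx":0,"dy":0,"dz":0,"spin":0,"grip":0}

```text
t: 15.6
eef_pos: [0.544, -0.0996, 0.1603]
eef_rot: [-1.209, 1.21, -1.21]
ft_force: [0.4, 0.7, -1.4]
finger_gap: 0.0135
```

>>> send_rows:
  moves:
    - {"dx":0,"dy":0.8,"dz":0,"spin":0,"grip":0}
    - {"dx":0,"dy":0,"dz":0,"spin":0,"grip":0}

```text
t: 15.8
eef_pos: [0.544, -0.0995, 0.1595]
eef_rot: [-1.209, 1.21, -1.21]
ft_force: [-0.4, -0.1, -0.6]
finger_gap: 0.0133
```

>>> send_rows:
  moves:
    - {"dx":0,"dy":0.8,"dz":0,"spin":0,"grip":0}
    - {"dx":0,"dy":0,"dz":0,"spin":0,"grip":0}

```text
t: 16.0
eef_pos: [0.544, -0.0995, 0.1587]
eef_rot: [-1.209, 1.21, -1.21]
ft_force: [0.3, 0.1, -0.7]
finger_gap: 0.0134
```

>>> send_rows:
  moves:
    - {"dx":0,"dy":0.8,"dz":0,"spin":0,"grip":0}
    - {"dx":0,"dy":0,"dz":0,"spin":0,"grip":0}

```text
t: 16.2
eef_pos: [0.544, -0.0995, 0.1579]
eef_rot: [-1.209, 1.21, -1.21]
ft_force: [-0.8, -0.0, 0.2]
finger_gap: 0.0128
```

>>> send_rows:
  moves:
    - {"dx":0,"dy":0.8,"dz":0,"spin":0,"grip":0}
    - {"dx":0,"dy":0,"dz":0,"spin":0,"grip":0}

```text
t: 16.4
eef_pos: [0.544, -0.0995, 0.1571]
eef_rot: [-1.209, 1.21, -1.21]
ft_force: [-1.1, -0.2, -0.2]
finger_gap: 0.0132
```

>>> send_rows:
  moves:
    - {"dx":0,"dy":0.8,"dz":0,"spin":0,"grip":0}
    - {"dx":0,"dy":0,"dz":0,"spin":0,"grip":0}

```text
t: 16.6
eef_pos: [0.544, -0.0995, 0.1563]
eef_rot: [-1.209, 1.21, -1.21]
ft_force: [-0.8, 0.6, -0.7]
finger_gap: 0.0132
```

>>> send_rows:
  moves:
    - {"dx":0,"dy":0.8,"dz":0,"spin":0,"grip":0}
    - {"dx":0,"dy":0,"dz":0,"spin":0,"grip":0}

```text
t: 16.8
eef_pos: [0.544, -0.0995, 0.1556]
eef_rot: [-1.209, 1.21, -1.21]
ft_force: [-0.0, -0.0, -0.6]
finger_gap: 0.0133
```

>>> send_rows:
  moves:
    - {"dx":0,"dy":0.8,"dz":0,"spin":0,"grip":0}
    - {"dx":0,"dy":0,"dz":0,"spin":0,"grip":0}

```text
t: 17.0
eef_pos: [0.5442, -0.0996, 0.155]
eef_rot: [-1.209, 1.21, -1.21]
ft_force: [0.0, 0.1, 2.4]
finger_gap: 0.0132
```

>>> send_rows:
  moves:
    - {"dx":0,"dy":0.8,"dz":0,"spin":0,"grip":0}
    - {"dx":0,"dy":0,"dz":0,"spin":0,"grip":0}

```text
t: 17.2
eef_pos: [0.5443, -0.0996, 0.1543]
eef_rot: [-1.208, 1.21, -1.21]
ft_force: [-0.1, 0.6, 4.3]
finger_gap: 0.0134
```

>>> send_rows:
  moves:
    - {"dx":0,"dy":0.8,"dz":0,"spin":0,"grip":0}
    - {"dx":0,"dy":0,"dz":0,"spin":0,"grip":0}

```text
t: 17.4
eef_pos: [0.5443, -0.0996, 0.1535]
eef_rot: [-1.208, 1.209, -1.21]
ft_force: [-0.8, 1.1, 6.2]
finger_gap: 0.0131
```

>>> send_rows:
  moves:
    - {"dx":0,"dy":0.7,"dz":0,"spin":0,"grip":0}
    - {"dx":0,"dy":0,"dz":0,"spin":0,"grip":0}

```text
t: 17.6
eef_pos: [0.5442, -0.0996, 0.1526]
eef_rot: [-1.209, 1.21, -1.21]
ft_force: [0.5, -0.6, 2.2]
finger_gap: 0.0128
```

>>> send_rows:
  moves:
    - {"dx":0,"dy":0.8,"dz":0,"spin":0,"grip":0}
    - {"dx":0,"dy":0,"dz":0,"spin":0,"grip":0}

```text
t: 17.8
eef_pos: [0.5442, -0.0996, 0.1518]
eef_rot: [-1.208, 1.21, -1.21]
ft_force: [1.2, 0.6, 3.6]
finger_gap: 0.0134
```

>>> send_rows:
  moves:
    - {"dx":0,"dy":0.8,"dz":0,"spin":0,"grip":0}
    - {"dx":0,"dy":0,"dz":0,"spin":0,"grip":0}

```text
t: 18.0
eef_pos: [0.5441, -0.0995, 0.1509]
eef_rot: [-1.209, 1.21, -1.21]
ft_force: [1.2, -0.1, 2.1]
finger_gap: 0.0132
```

```bash
python3 look.py w14.png; python3 -c "
import cv2
im=cv2.imread('pics/t.png');cv2.imwrite('pics/t2.png',cv2.resize(im,None,fx=1.5,fy=1.5))"
```

```text
18.0 [ 0.54411125 -0.09953959  0.15092526] [ 1.21881933 -0.10077431  2.12625184] [-0.01041574 -0.26531006  0.01487339]
```

View pics/t2.png

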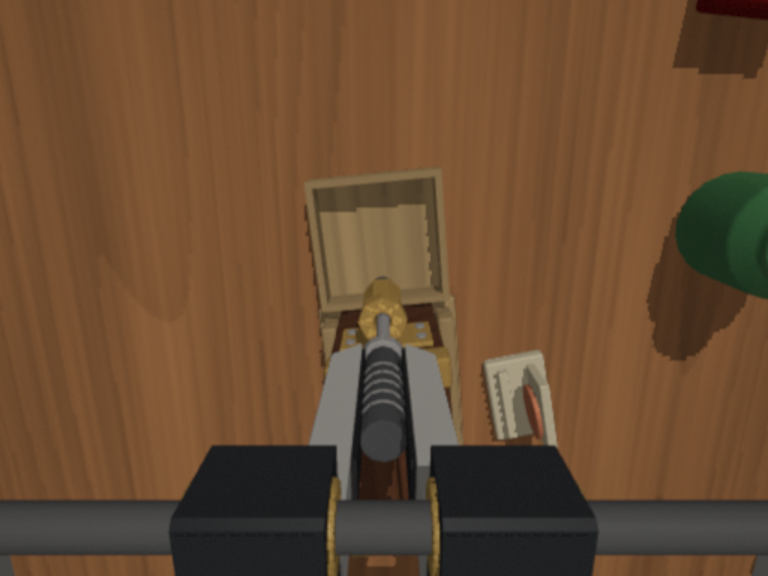

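>>> send_rows:
  moves:
    - {"dx":0,"dy":0.8,"dz":0,"spin":0,"grip":0}
    - {"dx":0,"dy":0,"dz":0,"spin":0,"grip":0}
    - {"dx":0,"dy":0.8,"dz":0,"spin":0,"grip":0}
    - {"dx":0,"dy":0,"dz":0,"spin":0,"grip":0}

```text
t: 18.45
eef_pos: [0.544, -0.0995, 0.1493]
eef_rot: [-1.209, 1.21, -1.21]
ft_force: [1.1, -0.2, 3.3]
finger_gap: 0.0134
```

>>> send_rows:
  moves:
    - {"dx":0,"dy":0.8,"dz":0,"spin":0,"grip":0}
    - {"dx":0,"dy":0,"dz":0,"spin":0,"grip":0}
    - {"dx":0,"dy":0.8,"dz":0,"spin":0,"grip":0}
    - {"dx":0,"dy":0,"dz":0,"spin":0,"grip":0}

```text
t: 18.85
eef_pos: [0.544, -0.0995, 0.1476]
eef_rot: [-1.209, 1.21, -1.21]
ft_force: [-0.2, 0.2, 1.8]
finger_gap: 0.0134
```

>>> send_rows:
  moves:
    - {"dx":0,"dy":0.8,"dz":0,"spin":0,"grip":0}
    - {"dx":0,"dy":0,"dz":0,"spin":0,"grip":0}

```text
t: 19.05
eef_pos: [0.5441, -0.0995, 0.1469]
eef_rot: [-1.209, 1.21, -1.21]
ft_force: [-0.1, -0.2, 3.0]
finger_gap: 0.0131
```

>>> send_rows:
  moves:
    - {"dx":0,"dy":0.8,"dz":0,"spin":0,"grip":0}
    - {"dx":0,"dy":0,"dz":0,"spin":0,"grip":0}

```text
t: 19.25
eef_pos: [0.544, -0.0995, 0.1461]
eef_rot: [-1.209, 1.21, -1.21]
ft_force: [1.6, 1.0, 3.2]
finger_gap: 0.0131
```

>>> send_rows:
  moves:
    - {"dx":0,"dy":0.8,"dz":0,"spin":0,"grip":0}
    - {"dx":0,"dy":0,"dz":0,"spin":0,"grip":0}
    - {"dx":0,"dy":0.8,"dz":0,"spin":0,"grip":0}
    - {"dx":0,"dy":0,"dz":0,"spin":0,"grip":0}

```text
t: 19.65
eef_pos: [0.544, -0.0995, 0.1444]
eef_rot: [-1.209, 1.21, -1.21]
ft_force: [0.6, 0.1, 1.2]
finger_gap: 0.0131
```

>>> send_rows:
  moves:
    - {"dx":0,"dy":0.8,"dz":0,"spin":0,"grip":0}
    - {"dx":0,"dy":0,"dz":0,"spin":0,"grip":0}

```text
t: 19.85
eef_pos: [0.544, -0.0995, 0.1436]
eef_rot: [-1.209, 1.21, -1.21]
ft_force: [0.1, 0.3, 0.9]
finger_gap: 0.0134
```

>>> send_rows:
  moves:
    - {"dx":0,"dy":0.8,"dz":0,"spin":0,"grip":0}
    - {"dx":0,"dy":0,"dz":0,"spin":0,"grip":0}

```text
t: 20.05
eef_pos: [0.544, -0.0994, 0.1428]
eef_rot: [-1.209, 1.21, -1.21]
ft_force: [1.3, 1.9, 0.8]
finger_gap: 0.0129
```

>>> send_rows:
  moves:
    - {"dx":0,"dy":0.8,"dz":0,"spin":0,"grip":0}
    - {"dx":0,"dy":0,"dz":0,"spin":0,"grip":0}

```text
t: 20.25
eef_pos: [0.5439, -0.0994, 0.1419]
eef_rot: [-1.209, 1.21, -1.209]
ft_force: [0.6, 1.7, -0.9]
finger_gap: 0.0129
```

```bash
python3 look.py w15.png; python3 -c "
import cv2
im=cv2.imread('pics/t.png');cv2.imwrite('pics/t3.png',cv2.resize(im[80:250,160:350],None,fx=4,fy=3.5))"
```

```text
20.25 [ 0.54388192 -0.09935895  0.14187115] [ 0.57066346  1.74811886 -0.88680452] [ 0.58599301 -0.3126819  -0.05023176]
```

View pics/t3.png

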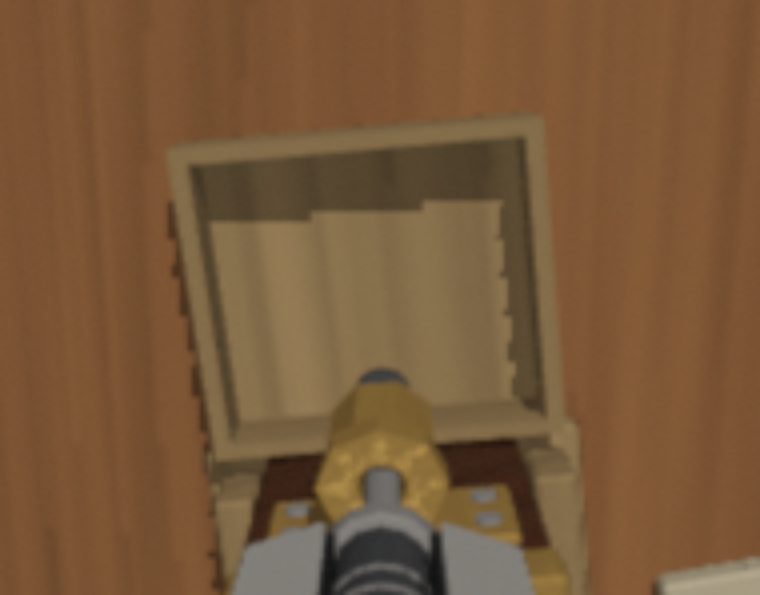

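>>> send_rows:
  moves:
    - {"dx":0,"dy":0.8,"dz":0,"spin":0,"grip":0}
    - {"dx":0,"dy":0,"dz":0,"spin":0,"grip":0}

```text
t: 20.5
eef_pos: [0.5439, -0.0994, 0.1411]
eef_rot: [-1.209, 1.21, -1.209]
ft_force: [0.1, 2.8, -2.2]
finger_gap: 0.0131
```

>>> send_rows:
  moves:
    - {"dx":0,"dy":0.8,"dz":0,"spin":0,"grip":0}
    - {"dx":0,"dy":0,"dz":0,"spin":0,"grip":0}

```text
t: 20.7
eef_pos: [0.5439, -0.0994, 0.1403]
eef_rot: [-1.209, 1.21, -1.21]
ft_force: [0.7, 2.4, -2.5]
finger_gap: 0.013
```

>>> send_rows:
  moves:
    - {"dx":0,"dy":0.8,"dz":0,"spin":0,"grip":0}
    - {"dx":0,"dy":0,"dz":0,"spin":0,"grip":0}

```text
t: 20.9
eef_pos: [0.544, -0.0995, 0.1396]
eef_rot: [-1.209, 1.21, -1.21]
ft_force: [0.5, 2.7, -0.6]
finger_gap: 0.0132
```

>>> send_rows:
  moves:
    - {"dx":0,"dy":0.8,"dz":0,"spin":0,"grip":0}
    - {"dx":0,"dy":0,"dz":0,"spin":0,"grip":0}

```text
t: 21.1
eef_pos: [0.5441, -0.0995, 0.1389]
eef_rot: [-1.209, 1.21, -1.21]
ft_force: [0.6, 2.6, -1.6]
finger_gap: 0.0135
```

```bash
python3 look.py w16.png; python3 -c "
import cv2
im=cv2.imread('pics/t.png');cv2.imwrite('pics/t4.png',cv2.resize(im[80:250,160:350],None,fx=4,fy=3.5))"
```

```text
21.1 [ 0.54405019 -0.09947128  0.13886611] [ 0.63351997  2.63226423 -1.59935674] [ 0.78047105 -0.21738846  0.02478963]
```

View pics/t4.png

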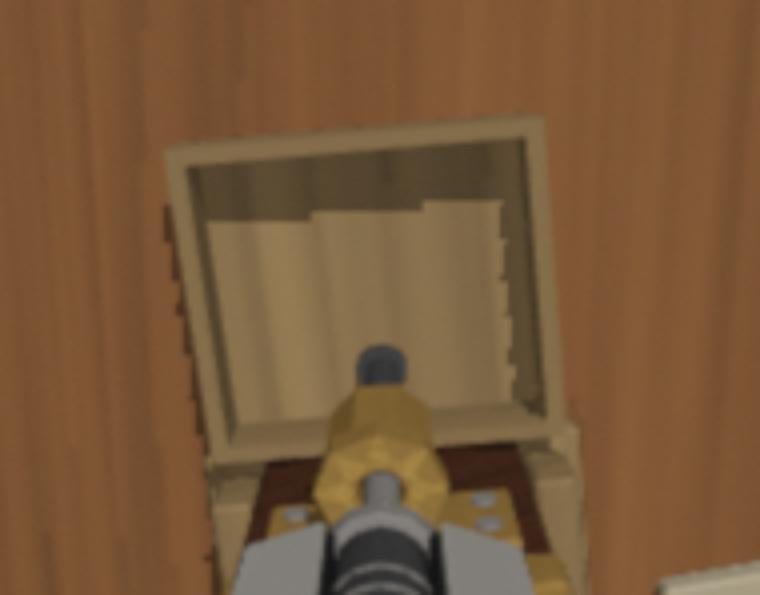

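Run:
```python
from h import *
m=ctrl.camera_model('wrist')
for z in (.004,.008,.02,.026): 
  u=proj('wrist',[.5442,-.1+.006,z],m);print(z,(u[0]-160)*4,(u[1]-80)*3.5)
u=proj('wrist',[.5442,-.09,.058],m);print((u[0]-160)*4,(u[1]-80)*3.5)
ctrl.read_camera('wrist');print(ctrl.mark_of('wrist','pin'));
ctrl.read_camera('side');print(ctrl.mark_of('side','pin'))
```

```text
0.004 380.16357959634433 341.641539412111
0.008 380.14999480193944 345.2420817773302
0.02 380.1072181663628 356.57969087510696
0.026 380.08461324938355 362.5709454221013
379.9363810604983 381.80641613831006
[{'position': [0.5435, -0.103, 0.0195], 'score': 0.45}]
[{'position': [0.5453, -0.0999, 0.025], 'score': 0.51}]
```

>>> send_rows:
  moves:
    - {"dx":0,"dy":-2,"dz":0,"spin":0,"grip":0}
    - {"dx":0,"dy":-3,"dz":0,"spin":0,"grip":0}
    - {"dx":0,"dy":-4,"dz":0,"spin":0,"grip":0}
    - {"dx":0,"dy":-4,"dz":0,"spin":0,"grip":0}
    - {"dx":0,"dy":-4,"dz":0,"spin":0,"grip":0}
    - {"dx":0,"dy":-4,"dz":0,"spin":0,"grip":0}
    - {"dx":0,"dy":-5,"dz":0,"spin":0,"grip":0}
    - {"dx":0,"dy":-5,"dz":0,"spin":0,"grip":0}
    - {"dx":0,"dy":-5,"dz":0,"spin":0,"grip":0}
    - {"dx":0,"dy":0,"dz":0,"spin":0,"grip":0}

```text
t: 22.35
eef_pos: [0.5444, -0.0996, 0.1757]
eef_rot: [-1.208, 1.209, -1.211]
ft_force: [-0.1, -0.5, -1.1]
finger_gap: 0.0133
```

```bash
python3 look.py w17.png
```

```text
22.35 [ 0.54438255 -0.09958105  0.17570975] [-0.10960205 -0.50730881 -1.10844378] [-0.07031369 -0.10333451 -0.02899048]
```

View pics/w17.png

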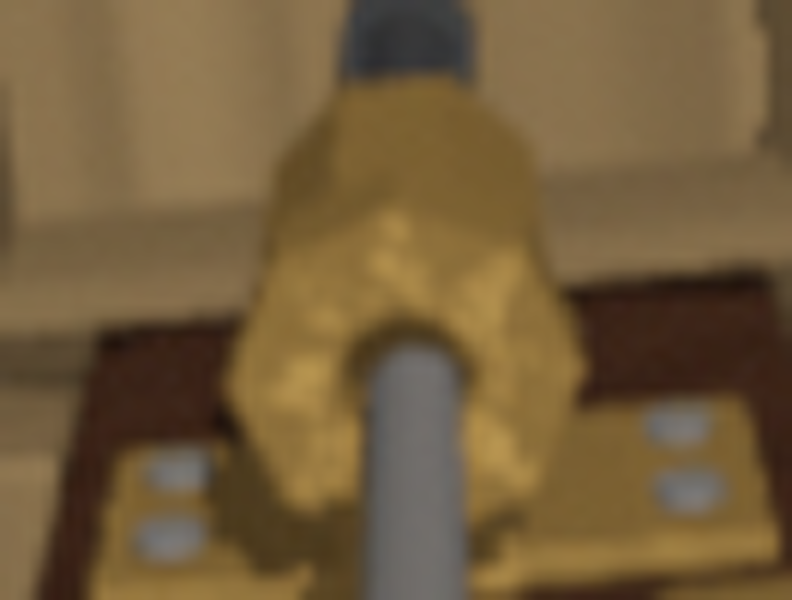

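>>> send_rows:
  moves:
    - {"dx":0,"dy":-35,"dz":0,"spin":0,"grip":0}
    - {"dx":0,"dy":-36,"dz":0,"spin":0,"grip":0}
    - {"dx":-40,"dy":0,"dz":-6,"spin":0,"grip":0}
    - {"dx":-40,"dy":0,"dz":-6,"spin":0,"grip":0}
    - {"dx":-40,"dy":0,"dz":-6,"spin":0,"grip":0}
    - {"dx":-40,"dy":0,"dz":-6,"spin":0,"grip":0}
    - {"dx":-40,"dy":0,"dz":-6,"spin":0,"grip":0}
    - {"dx":-40,"dy":0,"dz":-6,"spin":0,"grip":0}
    - {"dx":-40,"dy":0,"dz":-6,"spin":0,"grip":0}
    - {"dx":-40,"dy":0,"dz":-6,"spin":0,"grip":0}
    - {"dx":-40,"dy":0,"dz":-4,"spin":0,"grip":0}
    - {"dx":-15,"dy":0,"dz":-2,"spin":0,"grip":0}

```text
t: 23.6
eef_pos: [0.489, 0.2794, 0.2458]
eef_rot: [-1.21, 1.208, -1.206]
ft_force: [-0.4, -1.5, -0.8]
finger_gap: 0.0132
```

>>> send_rows:
  moves:
    - {"dx":0,"dy":20,"dz":0,"spin":0,"grip":0}
    - {"dx":0,"dy":20,"dz":0,"spin":0,"grip":0}
    - {"dx":0,"dy":20,"dz":0,"spin":0,"grip":0}
    - {"dx":0,"dy":0,"dz":0,"spin":0,"grip":0}
    - {"dx":0,"dy":0,"dz":0,"spin":0,"grip":0}

```text
t: 24.1
eef_pos: [0.4904, 0.2756, 0.1863]
eef_rot: [-1.209, 1.21, -1.21]
ft_force: [0.3, -0.2, -0.9]
finger_gap: 0.0132
```

```bash
python3 look.py w18.png
```

```text
24.1 [0.49042561 0.275617   0.18630036] [ 0.27262057 -0.20427919 -0.89084001] [-0.02768496 -0.09001827 -0.04875373]
```

View pics/w18.png

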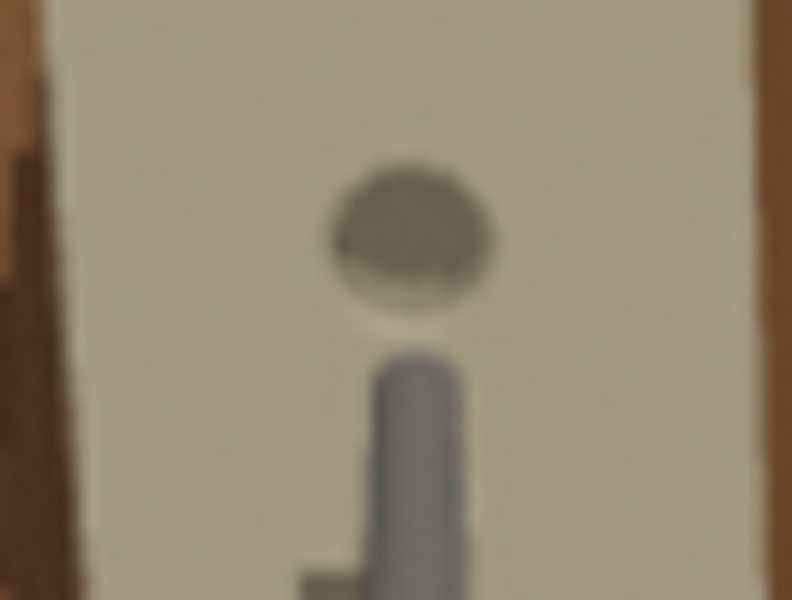

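>>> send_rows:
  moves:
    - {"dx":-2,"dy":12,"dz":0,"spin":0,"grip":0}
    - {"dx":0,"dy":12,"dz":0,"spin":0,"grip":0}
    - {"dx":0,"dy":0,"dz":0,"spin":0,"grip":0}
    - {"dx":0,"dy":0,"dz":0,"spin":0,"grip":0}

```text
t: 24.55
eef_pos: [0.4902, 0.2775, 0.1616]
eef_rot: [-1.209, 1.21, -1.21]
ft_force: [-0.4, -0.7, -0.6]
finger_gap: 0.013
```

```bash
python3 look.py w19.png
```

```text
24.55 [0.49022269 0.27748931 0.16163874] [-0.39634034 -0.72719581 -0.56232166] [-0.05460435 -0.0418337   0.02541251]
```

View pics/w19.png

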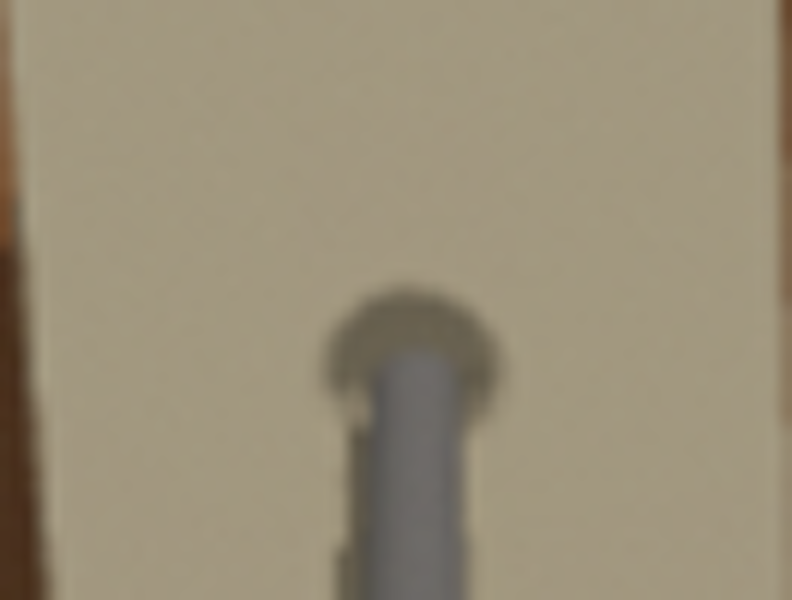

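>>> send_rows:
  moves:
    - {"dx":0,"dy":4,"dz":0,"spin":0,"grip":0}
    - {"dx":0,"dy":4,"dz":0,"spin":0,"grip":0}
    - {"dx":0,"dy":2,"dz":0,"spin":0,"grip":0}
    - {"dx":0,"dy":0,"dz":0,"spin":0,"grip":0}

```text
t: 25.0
eef_pos: [0.4903, 0.2774, 0.1516]
eef_rot: [-1.209, 1.21, -1.21]
ft_force: [-0.2, 0.4, 0.1]
finger_gap: 0.0133
```

>>> send_rows:
  moves:
    - {"dx":0,"dy":6,"dz":0,"spin":0,"grip":0}
    - {"dx":0,"dy":6,"dz":0,"spin":0,"grip":0}
    - {"dx":0,"dy":6,"dz":0,"spin":0,"grip":0}
    - {"dx":0,"dy":6,"dz":0,"spin":0,"grip":0}
    - {"dx":0,"dy":0,"dz":0,"spin":0,"grip":0}

```text
t: 25.5
eef_pos: [0.49, 0.2773, 0.127]
eef_rot: [-1.21, 1.211, -1.21]
ft_force: [-0.5, 0.2, -0.1]
finger_gap: 0.0128
```

>>> send_rows:
  moves:
    - {"dx":0,"dy":6,"dz":0,"spin":0,"grip":0}
    - {"dx":0,"dy":6,"dz":0,"spin":0,"grip":0}
    - {"dx":0,"dy":6,"dz":0,"spin":0,"grip":0}
    - {"dx":0,"dy":6,"dz":0,"spin":0,"grip":0}
    - {"dx":0,"dy":0,"dz":0,"spin":0,"grip":0}

```text
t: 26.0
eef_pos: [0.49, 0.2773, 0.103]
eef_rot: [-1.21, 1.211, -1.21]
ft_force: [-0.3, -0.6, -0.3]
finger_gap: 0.0134
```

```bash
python3 look.py w20.png; python3 -c "
import cv2
im=cv2.imread('pics/t.png');cv2.imwrite('pics/t5.png',cv2.resize(im[150:320,160:350],None,fx=4,fy=3.5))"
```

```text
26.0 [0.49001431 0.27727309 0.10301594] [-0.31610989 -0.58910221 -0.33512469] [-0.02112262 -0.0234127   0.01866532]
```

View pics/t5.png

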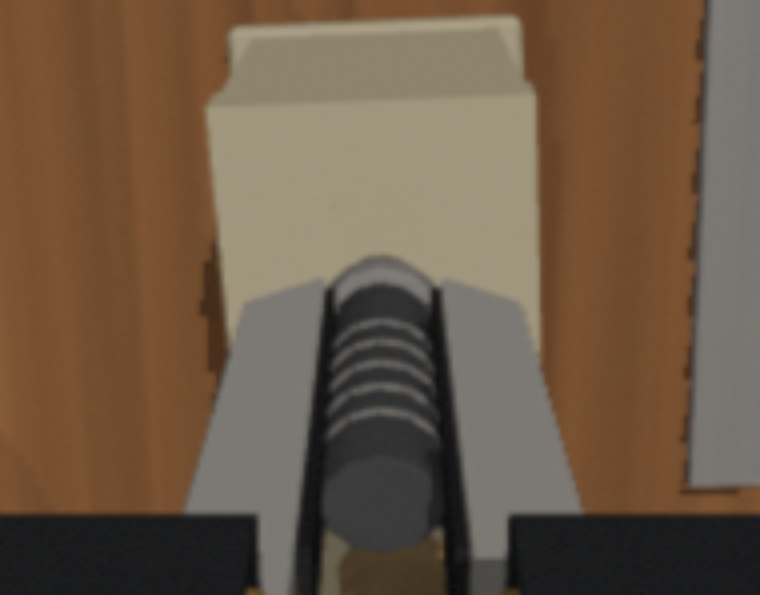

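Inserted freely. Lower until the collar seats.

>>> send_rows:
  moves:
    - {"dx":0,"dy":3,"dz":0,"spin":0,"grip":0}
    - {"dx":0,"dy":3,"dz":0,"spin":0,"grip":0}
    - {"dx":0,"dy":2,"dz":0,"spin":0,"grip":0}
    - {"dx":0,"dy":0,"dz":0,"spin":0,"grip":0}

```text
t: 26.45
eef_pos: [0.4903, 0.2774, 0.0957]
eef_rot: [-1.209, 1.21, -1.21]
ft_force: [0.7, 0.4, -1.5]
finger_gap: 0.0132
```

>>> send_rows:
  moves:
    - {"dx":0,"dy":1,"dz":0,"spin":0,"grip":0}
    - {"dx":0,"dy":0,"dz":0,"spin":0,"grip":0}

```text
t: 26.65
eef_pos: [0.4904, 0.2776, 0.095]
eef_rot: [-1.209, 1.21, -1.21]
ft_force: [-0.5, -0.3, -0.4]
finger_gap: 0.0129
```

>>> send_rows:
  moves:
    - {"dx":0,"dy":1,"dz":0,"spin":0,"grip":0}
    - {"dx":0,"dy":0,"dz":0,"spin":0,"grip":0}

```text
t: 26.85
eef_pos: [0.4904, 0.2775, 0.0939]
eef_rot: [-1.209, 1.21, -1.21]
ft_force: [0.7, 0.1, -0.8]
finger_gap: 0.0133
```

>>> send_rows:
  moves:
    - {"dx":0,"dy":1,"dz":0,"spin":0,"grip":0}
    - {"dx":0,"dy":0,"dz":0,"spin":0,"grip":0}

```text
t: 27.05
eef_pos: [0.4904, 0.2775, 0.0929]
eef_rot: [-1.209, 1.21, -1.21]
ft_force: [-1.5, -0.3, -0.7]
finger_gap: 0.0132
```

>>> send_rows:
  moves:
    - {"dx":0,"dy":0.7,"dz":0,"spin":0,"grip":0}
    - {"dx":0,"dy":0,"dz":0,"spin":0,"grip":0}

```text
t: 27.25
eef_pos: [0.4905, 0.2776, 0.0927]
eef_rot: [-1.209, 1.21, -1.21]
ft_force: [-2.8, -1.7, 8.2]
finger_gap: 0.0132
```

>>> send_rows:
  moves:
    - {"dx":0,"dy":-0.4,"dz":0,"spin":0,"grip":0}
    - {"dx":0,"dy":0,"dz":0,"spin":0,"grip":0.25}
    - {"dx":0,"dy":0,"dz":0,"spin":0,"grip":0.4}
    - {"dx":0,"dy":0,"dz":0,"spin":0,"grip":0.5}
    - {"dx":0,"dy":0,"dz":0,"spin":0,"grip":0.5}
    - {"dx":0,"dy":0,"dz":0,"spin":0,"grip":0.5}
  grip_force: 10

```text
t: 27.85
eef_pos: [0.4904, 0.2775, 0.0926]
eef_rot: [-1.209, 1.21, -1.21]
ft_force: [0.9, 0.0, -0.4]
finger_gap: 0.0464
```

Run:
```python
from h import *
s,p,R=st();print(s['t'],p,s['ft_force'],s['finger_gap'])
snap('wrist','w21.png',sc=1.5)
```

```text
27.85 [0.49042141 0.27754231 0.09264129] [ 0.94123347  0.00618969 -0.4390607 ] 0.04636679488319458
```

View pics/w21.png

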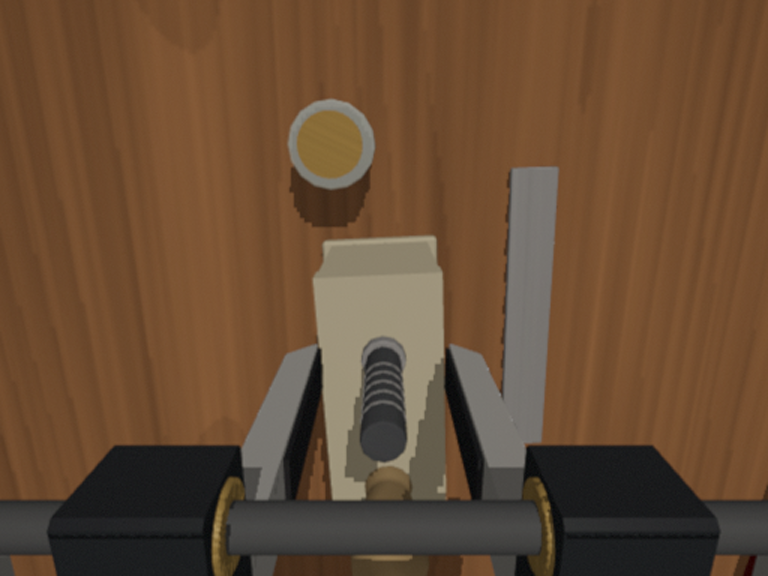

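Punch hangs upright, seated in its hole, fingers clear on both sides. Retreat upward.

>>> send_rows:
  moves:
    - {"dx":0,"dy":-10,"dz":0,"spin":0,"grip":0.5}
    - {"dx":0,"dy":-30,"dz":0,"spin":0,"grip":0.5}
    - {"dx":0,"dy":-40,"dz":0,"spin":0,"grip":0.5}
    - {"dx":0,"dy":-40,"dz":0,"spin":0,"grip":0.5}
    - {"dx":0,"dy":-20,"dz":0,"spin":0,"grip":0.5}
    - {"dx":25,"dy":0,"dz":0,"spin":0,"grip":0.5}
    - {"dx":0,"dy":0,"dz":0,"spin":0,"grip":0.5}
    - {"dx":0,"dy":0,"dz":0,"spin":0,"grip":0.5}

```text
t: 28.7
eef_pos: [0.4905, 0.2523, 0.2332]
eef_rot: [-1.208, 1.21, -1.211]
ft_force: [0.0, 0.1, 0.4]
finger_gap: 0.0473
```

Run:
```python
from h import *
s,p,R=st();print(s['t'],p)
snap('wrist','w22.png'); snap('scene','s22.png'); snap('side','d22.png')
print(ctrl.mark_of('side','pin')[:1],ctrl.mark_of('side','drift_grip')[:1],ctrl.mark_of('scene','pin')[:1])
a=[cv2.resize(cv2.imread('pics/d22.png')[100:330,210:330],(400,600)),cv2.resize(cv2.imread('pics/s22.png')[120:270,140:320],(400,333))]
b=np.zeros((600,800,3),np.uint8);b[:,:400]=a[0];b[:333,400:]=a[1]
b[333:,400:]=cv2.resize(cv2.imread('pics/w22.png')[80:300,120:400],(400,267)); cv2.imwrite('pics/f.png',b)
```

```text
28.7 [0.49046064 0.25225733 0.23321332]
[{'position': [0.4853, 0.213, 0.0153], 'score': 0.35}] [{'position': [0.4915, 0.2779, 0.1155], 'score': 0.53}] []
```

View pics/f.png

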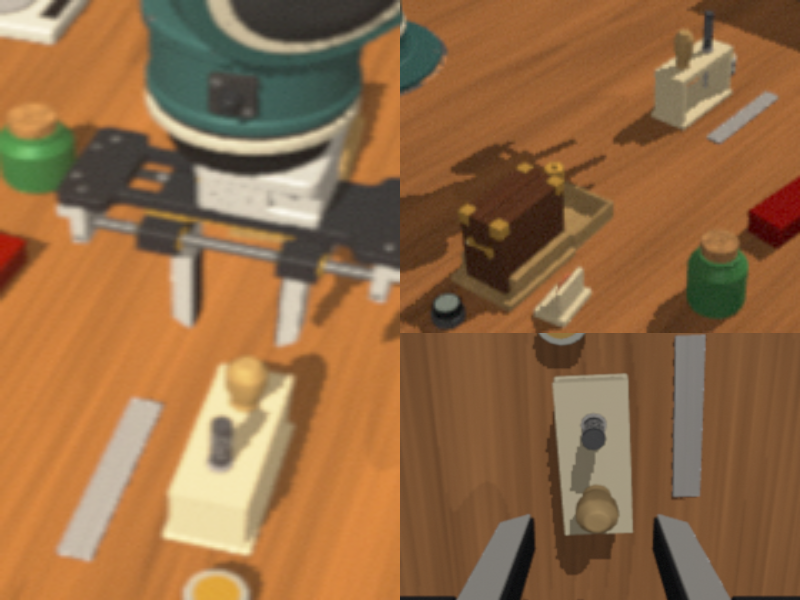

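>>> send_rows:
  moves:
    - {"dx":40,"dy":0,"dz":6,"spin":0,"grip":0.5}
    - {"dx":40,"dy":0,"dz":6,"spin":0,"grip":0.5}
    - {"dx":40,"dy":0,"dz":6,"spin":0,"grip":0.5}
    - {"dx":40,"dy":0,"dz":6,"spin":0,"grip":0.5}
    - {"dx":40,"dy":0,"dz":6,"spin":0,"grip":0.5}
    - {"dx":40,"dy":0,"dz":6,"spin":0,"grip":0.5}
    - {"dx":40,"dy":0,"dz":6,"spin":0,"grip":0.5}
    - {"dx":40,"dy":0,"dz":6,"spin":0,"grip":0.5}
    - {"dx":0,"dy":0,"dz":4,"spin":0,"grip":0.5}
    - {"dx":0,"dy":0,"dz":0,"spin":0,"grip":0.5}
    - {"dx":0,"dy":0,"dz":0,"spin":0,"grip":0.5}

```text
t: 30.1
eef_pos: [0.542, -0.0662, 0.2325]
eef_rot: [-1.209, 1.209, -1.208]
ft_force: [-0.1, 1.2, -0.5]
finger_gap: 0.0468
```

Run:
```python
from h import *
s,p,R=st();print(s['t'],p)
m=snap('wrist','w23.png'); u=proj('wrist',[.545,-.095,.05],m).astype(int);print(u)
im=cv2.imread('pics/w23.png'); cv2.imwrite('pics/w23c.png',cv2.resize(im[max(0,u[1]-50):u[1]+50,u[0]-60:u[0]+60],None,fx=6,fy=6,interpolation=cv2.INTER_CUBIC))
print(ctrl.mark_of('wrist','pin')[:1])
```

```text
30.1 [ 0.54201839 -0.06619081  0.23250577]
[257 197]
[{'position': [0.5437, -0.102, 0.022], 'score': 0.42}]
```

View pics/w23c.png

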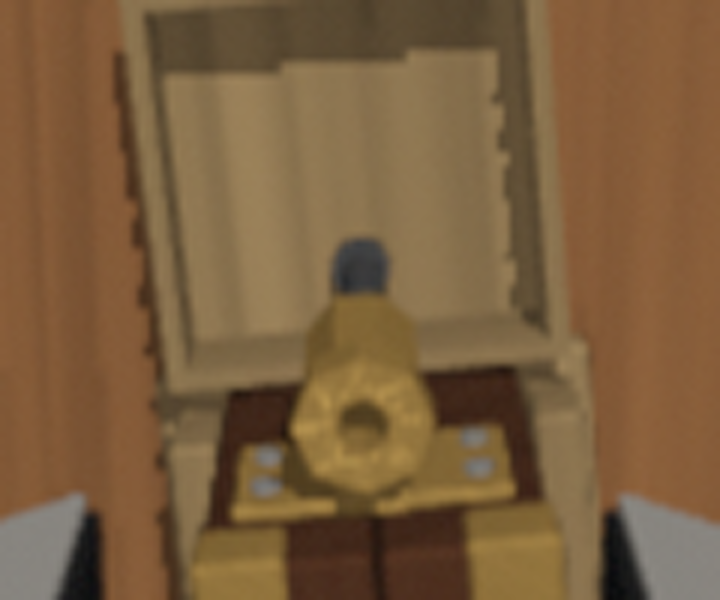

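The knuckle ring at (362,425) sits centred over the barrel. The pin, dark at (360,265), stands on the tray floor; the network puts its origin at z = 0.022, as expected for a fallen upright pin.

```bash
python3 -c "
from plant import ctrl
print(ctrl.job_done(), ctrl.observe()['t'])"
```

```text
the job is handed in; nothing more can be done
the job is handed in; nothing more can be done
```

The pin is pressed out into the tray, the knuckle is back in line, and the punch hangs upright in its own hole again. I handed the job in at about 30 s of the 72 s allowed.

**What I did:**
- I took the punch from the +y hole of the stand and found the knuckle's hole with the wrist camera, then confirmed it by feel.
- I drew the knuckle back into line; the highest wrist force I read was about 8 N sideways.
- I pressed the pin down through the barrel in 0.7–0.8 mm steps, with readings up to about 6 N, until it dropped.
- I withdrew the punch and lowered it into its hole until the collar touched, at about 8 N, then let go and moved away. Forces were read only at the end of each move, so short peaks between readings would not show.

**Last checks:**
- **Knuckle:** in the wrist picture it sits centred over the barrel, within about 0.5 mm.
- **Pin:** it stands on its head on the tray floor. The wrist camera's detection put its origin 22 mm above the table, which is what a fallen pin should give. It scored only 0.42, but the picture agrees.
- **Punch:** it hangs upright in its hole, with its handle at the starting height. The gripper is clear of everything and no other object was moved.

**Disagreement:** the side camera once reported the pin at the tool stand, with a score of 0.35. The arm was blocking its view of the hinge, and the spot it gave matches the screwdriver, so I took it as a false detection.

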